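# Bring out the glue-up panels and tidy the markers

## Robot

A 7-joint arm with a two-finger parallel gripper is mounted at the origin on the work surface. World frame = base frame: x ahead of the robot, y to its left, z up, the work surface at z = 0. Lengths are in mm, angles in rad, forces in N, time in s.
With the tool pointing down it reaches from about 400 to 850 mm from the base axis. Payload 4.4 kg.
Tool frame: the origin (TCP) lies at the very end of the fingers, on their centre line; the grasp point (between the pads) lies 19 mm behind it; z points along the fingers, y is the line along which they close (so a half turn about z gives the same grasp; the last joint's range is limited). The gripper opens to 94 mm and grips with 3 to 60 N. Pads are 16 mm wide; open, the fingers measure 119 mm over their backs; the gripper's body (75 mm by 177 mm) begins 78 mm behind the grasp point.
Start: joints at [1.059, 0.628, 0.038, 1.517, -0.027, 0.996, -0.02], TCP at [280.296, -586.474, 205.478] pointing down, gripper open.
Joint ranges: [-3.06, 3.06], [-0.37, 2.12], [-1.25, 1.32], [0.18, 2.47], [-1.1, 4.24], [0.23, 1.98], [-2.94, 2.94]. Speed limits (rad/s): [2.57, 2.57, 3.14, 3.14, 3.14, 3.14, 3.14].

## Interface

Orientations are given as a 3x3 rotation matrix whose columns are the frame's x, y, z axes.
In Python, from plant import readout, grab_frame, ctrl gives the robot as it stands.
- The arm moves only by the shell command python3 -m pendant 'ROWS' [FORCE]. ROWS is JSON, a list that holds one entry, the list of rows, each a list of 7 numbers: the opening, from -1 (shut) to 1 (fully open), then the shift along the world's x, y, z in units of 150 mm (1.0 is 150 mm), then the turn, a rotation vector about the world's x, y, z in units of pi/4 rad (1.0 is pi/4 rad). A call has 1 to 8 rows; each row is the pose to reach, as a shift and turn from the pose commanded when the call began; what a row does not reach only later rows make up. A row lasts 1/12 s, in which the tool goes at most 41.7 mm and 7.16 degrees, less where a joint would pass 70% of its speed; a pose out of reach is approached as far as the arm can. A call with a number of a shift or a turn outside -1 to 1 is refused whole. A call with a gripper value outside its range is refused whole. The fingers move at their own pace and stop on an object; FORCE is the grip in N (left out, the last holds). Time passes only in rows, so rows that repeat a pose let the fingers close. It gives the time, the measured TCP pose, the force, the opening and the grip force at its end, in the units of the state.
- readout.state(): the state, without advancing time (a new reading comes with each control period).
- grab_frame(name): name is "scene" or "top" or "wrist"; returns a dict with "img" (480x640x3 uint8, red, green, blue), "range_z" (480x640 float32, mm along the optical axis (not along the pixel's ray), 0 where there is no reading), "fx", "fy", "cx", "cy" (pixels), "T" (4x4, takes a point from camera to world coordinates). Camera axes: x right, y down, z forward; pixel columns grow to the right and rows downward; lengths in mm; the calibration is good to about 2 mm. The wrist camera is an equidistant fisheye: a pixel r from the principal point sees the ray r / f radians off the axis. A picture is of the moment at which its call begins.
- ctrl.hand_in(): hands the job in; it is judged then, once.
The state is a dict: "time": time; "q": joint angles; "qvel": joint speeds; "tau": joint torques, N m; "tool_pos": TCP position; "tool_rot": TCP orientation; "force": force on the tool from outside, world axes, zero at the start; "wrist_torque": the same for the moment, N m; "grip_width": finger opening in mm; "finger_force": force on a finger pad.
Only numpy, scipy, OpenCV 4.12 (cv2) and the standard library are available. Lean on these libraries where they do the work, as an engineer would, in place of code of your own. Each camera call takes 0.05 s, during which the arm holds its last target. There are 200 camera calls.

## Task

Set the bench up for gluing: press down on top of each of the two flat panels that are half under the low riser and drag it back across the mat by friction until its front edge lies flat and square against the aluminium stop strip, moving any marker out of the way; once both panels are home, set one holding weight from the riser upright on the middle of each panel. Stand every marker upright in the cup, either end up (at any time), and leave the pliers, reels, tape and glue where they are.

Things in the scene. Friction and masses are not known exactly. Their poses are not given: they have to be found in the camera images.
- station: Fixed slick grey mat (2 mm thick) on the bench with an aluminium stop strip (300 mm long, 14 mm wide, top 12 mm above the bench) along its near edge. Origin at bench level under the middle of the strip's inner face, which the panels must meet; x points across the mat to the riser, away from the robot, y left along the strip. Mat: x -30 to 305, y -160 to 160 mm. Its friction is only about 0.25.
- riser_top (a point): Centre of the flat top of the plywood riser, a low fixed shelf over the far part of the mat, 230 mm from the strip; axes as the station's. It covers 120 mm (x) by 290 mm (y); the top is 52 mm above the bench, the underside 40 mm. It stands on three 12 mm thick boards along x, at y = -138, 0 and 138 mm, so there are two bays, open towards the strip.
- panel_a: Loose flat light plywood panel, 150 mm (its x) x 110 mm (its y) x 9 mm thick, about 0.11 kg, lying on the mat in the left bay with its far half under the riser and 65 to 90 mm visible towards the strip. Origin: centre of its underside; x points away from the strip, z up. Too wide and flat to be gripped.
- panel_a_front (a point): Middle of the front edge face (the one that must meet the strip) of panel_a, half-way up its thickness, 75 mm from the panel's centre; axes as the panel's.
- panel_b: Loose flat dark wood panel, 150 mm (its x) x 110 mm (its y) x 9 mm thick, about 0.11 kg, lying on the mat in the right bay with its far half under the riser and 65 to 90 mm visible towards the strip. Origin: centre of its underside; x points away from the strip, z up. Too wide and flat to be gripped.
- panel_b_front (a point): Middle of the front edge face (the one that must meet the strip) of panel_b, half-way up its thickness, 75 mm from the panel's centre; axes as the panel's.
- weight_a_grip (a point): Point on the loose holding weight with a blue base: a steel slab 60 x 60 x 18 mm with a black upright grip bar on top, 50 mm long (its x), 14 mm thick (its y), 30 mm high; 48 mm high in all, about 0.45 kg; at first on the riser. The point is in the bar on the weight's axis, 35 mm above its underside; z up.
- weight_b_grip (a point): Point on the loose holding weight with a red base: a steel slab 60 x 60 x 18 mm with a black upright grip bar on top, 50 mm long (its x), 14 mm thick (its y), 30 mm high; 48 mm high in all, about 0.45 kg; at first on the riser. The point is in the bar on the weight's axis, 35 mm above its underside; z up.
- marker_1_mid (a point): Centre of a loose square-barrelled marker with a red cap (may be absent: None), 150 mm long (its x, cap at +x) and 17 x 17 mm thick, 35 g; lying flat, either on the bench or on the mat between the strip and the panels.
- marker_2_mid (a point): Centre of a loose square-barrelled marker with a blue cap (may be absent: None), 150 mm long (its x, cap at +x) and 17 x 17 mm thick, 35 g; lying flat, either on the bench or on the mat between the strip and the panels.
- marker_3_mid (a point): Centre of a loose square-barrelled marker with a green cap (may be absent: None), 150 mm long (its x, cap at +x) and 17 x 17 mm thick, 35 g; lying flat, either on the bench or on the mat between the strip and the panels.
- marker_4_mid (a point): Centre of a loose square-barrelled marker with a black cap (may be absent: None), 150 mm long (its x, cap at +x) and 17 x 17 mm thick, 35 g; lying flat, either on the bench or on the mat between the strip and the panels.
- marker_5_mid (a point): Centre of a loose square-barrelled marker with a orange cap (may be absent: None), 150 mm long (its x, cap at +x) and 17 x 17 mm thick, 35 g; lying flat, either on the bench or on the mat between the strip and the panels.
- cup: Dark steel marker cup, screwed to the bench: 100 mm across outside at the rim, 95 mm high, wall 4 mm (92 mm across inside), inner floor 6 mm above the bench. Origin at the centre of its underside; z up. It stands to the left or to the right of the station.
- tape: Roll of blue tape, 84 mm across, 45 mm high, lying flat on the other side from the cup; not part of the job. Origin at the centre of its underside.
- pliers_red: Red-handled pliers, about 165 mm long, lying; not part of the job. Origin at the centre of its underside (near the middle of its length).
- pliers_yellow: Yellow-handled pliers, about 165 mm long, lying; not part of the job. Origin at the centre of its underside (near the middle of its length).
- spool_red: Reel of red wire, 64 mm across, 28 mm high; not part of the job. Origin at the centre of its underside.
- spool_copper: Reel of copper wire, 64 mm across, 28 mm high; not part of the job. Origin at the centre of its underside.
- glue: White glue jar with an orange cap, 64 mm across, 60 mm high, standing; not part of the job. Origin at the centre of its underside.
There are look-alikes about, which are no part of the job. Leave any yellow look-alike of the part that bears marker_2_mid alone.

How it is judged (in metres and radians):
On the way:
1. both panels lie flat with their front edges against the stop strip, with no weight on them yet (x of panel_a_front in the frame of station between -0.006 and 0.01 m and y of panel_a_front in the frame of station between -0.105 and 0.105 m and z of each of panel_a_front, panel_b_front in the frame of station below 0.012 m and angle between the x axis of each of panel_a, panel_b and the x axis of station, either way round below 0.1 rad and angle between each of panel_a, panel_b's own z axis and vertical below 0.05 rad and x of panel_b_front in the frame of station between -0.006 and 0.01 m and y of panel_b_front in the frame of station between -0.105 and 0.105 m and contact force between each of weight_a, weight_b and panel_a below 0.1 N and contact force between each of weight_a, weight_b and panel_b below 0.1 N), for 0.2 s.
At the end, for the whole second after the job is handed in: Panels flat on the mat, front edges within 10 mm of the stop strip, square within 0.1 rad; one upright weight on each panel within 35 mm of its middle; every marker in the cup, centre within 60 mm of the cup's axis, leaning under 0.75 rad; all at rest (x of panel_a_front in the frame of station between -0.006 and 0.01 m and y of panel_a_front in the frame of station between -0.105 and 0.105 m and z of each of panel_a_front, panel_b_front in the frame of station below 0.012 m and angle between the x axis of each of panel_a, panel_b and the x axis of station, either way round below 0.1 rad and angle between each of panel_a, panel_b's own z axis and vertical below 0.05 rad and x of panel_b_front in the frame of station between -0.006 and 0.01 m and y of panel_b_front in the frame of station between -0.105 and 0.105 m and linear speed of each of panel_a, panel_b below 0.02 m/s and ((horizontal distance between weight_a_grip and panel_a below 0.035 m and z of weight_a_grip in the frame of panel_a between 0.038 and 0.05 m and angle between each of weight_a_grip, weight_b_grip's own z axis and vertical below 0.1 rad and linear speed of each of weight_a, weight_b below 0.02 m/s and horizontal distance between weight_b_grip and panel_b below 0.035 m and z of weight_b_grip in the frame of panel_b between 0.038 and 0.05 m) or (horizontal distance between weight_a_grip and panel_b below 0.035 m and z of weight_a_grip in the frame of panel_b between 0.038 and 0.05 m and angle between each of weight_a_grip, weight_b_grip's own z axis and vertical below 0.1 rad and linear speed of each of weight_a, weight_b below 0.02 m/s and horizontal distance between weight_b_grip and panel_a below 0.035 m and z of weight_b_grip in the frame of panel_a between 0.038 and 0.05 m)) and angle between the x axis of each of marker_1_mid, marker_2_mid, marker_3_mid, marker_4_mid, marker_5_mid and the z axis of cup, either way round below 0.75 rad and horizontal distance between each of marker_1_mid, marker_2_mid, marker_3_mid, marker_4_mid, marker_5_mid and cup below 0.06 m and z of marker_1_mid in the frame of cup between 0.045 and 0.105 m and linear speed of each of marker_1, marker_2, marker_3, marker_4, marker_5 below 0.1 m/s and z of marker_2_mid in the frame of cup between 0.045 and 0.105 m and z of marker_3_mid in the frame of cup between 0.045 and 0.105 m and z of marker_4_mid in the frame of cup between 0.045 and 0.105 m and z of marker_5_mid in the frame of cup between 0.045 and 0.105 m); the robot touches nothing.
It fails at once if the pliers, reels, tape or glue are moved by more than 40 mm (distance of any of tape, pliers_red, pliers_yellow, spool_red, spool_copper, glue from where it was at the start of the episode above 0.04 m).
Of marker_1, marker_2, marker_3, marker_4, marker_5 only 2 to 4 are there at a start; the rules pass over those that are not, and their reading is None.
At some moment in a run one of marker_2, marker_3, marker_4, marker_5 may be knocked a few centimetres aside while the robot is not near it.
Once in a run the grip may slacken for a moment while it holds something.
It also fails if it takes over 210 s, if anything falls off the work surface, if the arm or the gripper's body presses on something with over 40 N, if the wrist force passes 120 N, or if a joint passes its speed limit or range.

## Working session

There is one attempt and no reset: what is moved stays moved. The work goes in short steps, Python scripts to look and compute and a shell command to move; the robot and the scene stay as the last step left them, time stands still between calls to the robot, and variables do not carry over. Pictures are saved under pics/ and viewed, at most 14 in all, crops included, and the job is handed in when it is done.

```bash
ls; mkdir -p pics; cat > h.py <<'E'
import numpy as np, cv2
from plant import readout, grab_frame, ctrl
def save(f,n,crop=None,s=1):
    im=f["img"][...,::-1]
    if crop: x0,y0,x1,y1=crop; im=im[y0:y1,x0:x1]
    if s!=1: im=cv2.resize(im,None,fx=s,fy=s)
    cv2.imwrite("pics/"+n+".png",im)
def xyz(f):
    "world point map from depth (pinhole cameras)"
    z=f["range_z"].astype(float); v,u=np.mgrid[:z.shape[0],:z.shape[1]]
    P=np.stack([(u-f["cx"])/f["fx"]*z,(v-f["cy"])/f["fy"]*z,z],-1)
    T=np.array(f["T"]); return P@T[:3,:3].T+T[:3,3]
def ray(f,u,v,h):
    T=np.array(f["T"]); d=T[:3,:3]@np.array([(u-f["cx"])/f["fx"],(v-f["cy"])/f["fy"],1.]); o=T[:3,3]
    return o+d*(h-o[2])/d[2]
E
python3 - <<'E'
from h import *
for n in("top","scene"):
    f=grab_frame(n); save(f,n+"0"); np.savez(n+"0.npz",**f); print(n,f["fx"],np.round(f["T"],3).tolist())
s=readout.state(); print({k:np.round(v,3).tolist() for k,v in s.items()})
E
```

```text
pics
top 576.3049734290727 [[-0.02, -0.981, 0.193, 206.862], [-1.0, 0.02, -0.001, 21.428], [-0.003, -0.193, -0.981, 1468.306], [0.0, 0.0, 0.0, 1.0]]
scene 564.878014101362 [[-0.798, 0.509, -0.322, 1038.216], [0.602, 0.672, -0.431, 773.643], [-0.004, -0.538, -0.843, 1550.698], [0.0, 0.0, 0.0, 1.0]]
{'time': 0.1, 'q': [1.059, 0.629, 0.038, 1.518, -0.027, 0.996, -0.02], 'qvel': [0.002, -0.0, 0.002, -0.003, -0.002, -0.003, -0.0], 'tau': [0.003, -55.079, 1.147, -18.712, -0.052, 0.019, 0.0], 'tool_pos': [280.055, -585.966, 204.694], 'tool_rot': [[0.902, 0.431, -0.001], [0.431, -0.902, 0.001], [-0.0, -0.002, -1.0]], 'force': [-0.157, -0.266, 0.284], 'wrist_torque': [0.013, -0.0, 0.044], 'finger_force': 0.0, 'grip_width': 93.871}
```

View pics/top0.png

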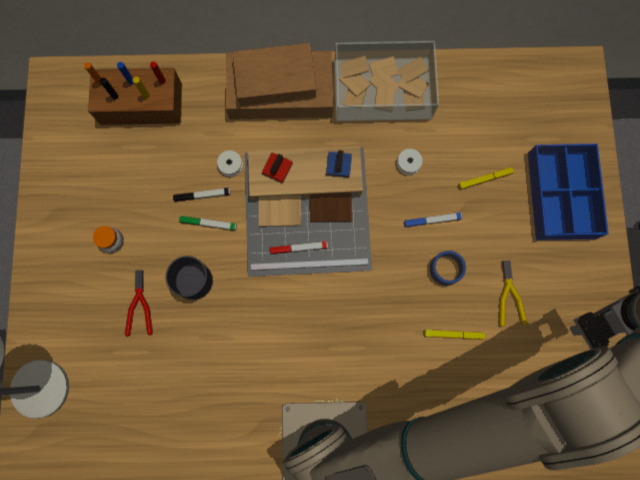

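View pics/scene0.png

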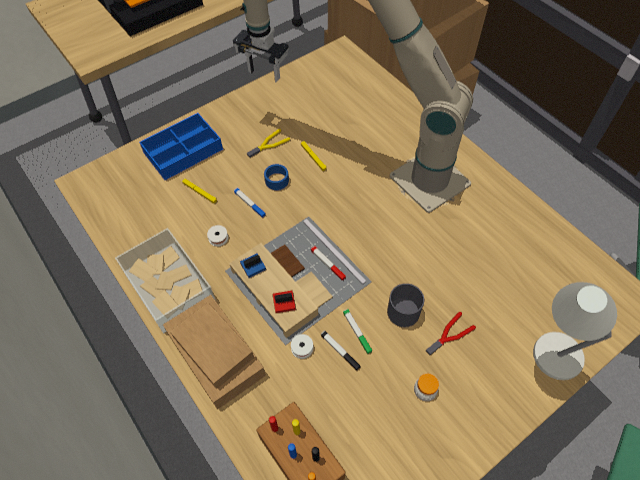

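The top view shows four markers: red (297,248) on the mat, and blue (433,220), green (208,223) and black (202,194) on the bench. The look-alikes are yellow markers at (486,178) and (455,335) and pens in a block at (125,80). The cup is at (189,278), with weights red (277,167) and blue (339,163), and panels light (280,210) and dark (330,207). I'll measure these from the depth image.

```bash
cat > m.py <<'E'
from h import *
def rect(P,win,zlo,zhi,extra=None):
    x0,y0,x1,y1=win; Q=P[y0:y1,x0:x1]; m=(Q[...,2]>zlo)&(Q[...,2]<zhi)
    if extra is not None: m&=extra[y0:y1,x0:x1]
    n,l,st,_=cv2.connectedComponentsWithStats(m.astype(np.uint8)); 
    if n<2: return None
    m=l==1+np.argmax(st[1:,4]); p=Q[m]
    (c,s,a)=cv2.minAreaRect(p[:,:2].astype(np.float32))
    e=cv2.PCACompute(p[:,:2].astype(np.float32),None)[1][0]
    return np.round(c,1),np.round(s,1),round(float(np.degrees(np.arctan2(e[1],e[0]))),1),'z',round(float(np.median(p[:,2])),1),len(p)
E
python3 - <<'E'
from m import *
f=dict(np.load("top0.npz")); P=xyz(f); im=f["img"].astype(int)
print("bench z",np.median(P[300:360,300:340,2]))
for n,w in dict(red=(262,232,335,262),blue=(398,205,470,235),green=(172,210,242,236),black=(168,182,236,205)).items(): print(n,rect(P,w,9,30))
print('cup',rect(P,(150,240,225,310),80,110)); 
print('strip',rect(P,(240,255,380,275),8,20)); print('riser',rect(P,(235,140,375,200),44,62)); 
print('wr',rect(P,(255,145,300,190),62,76),rect(P,(255,145,300,190),85,110)); print('wb',rect(P,(320,145,358,190),62,76),rect(P,(320,145,358,190),85,110))
r,g,b=im[...,0],im[...,1],im[...,2]
print('pa',rect(P,(250,190,310,240),5,17,r-b>40)); print('pb',rect(P,(300,190,360,240),5,17,r-b>15))
print('glue',rect(P,(85,215,130,260),40,80),'tape',rect(P,(425,240,475,295),30,60),'pl',rect(P,(115,260,160,345),4,40))
print('spools',rect(P,(210,145,248,180),20,40),rect(P,(390,145,428,180),20,40))
for u,v in((253,266),(368,262)): print(P[v,u])
E
```

```text
bench z -0.5958434642643624
red (array([488.8,  53.7]), array([ 19.2, 150.9]), 95.0, 'z', 18.0, 400)
blue (array([ 555.1, -293.7]), array([ 20.4, 148.8]), 96.9, 'z', 16.3, 385)
green (array([560.9, 290.9]), array([151.1,  23.2]), 80.2, 'z', 15.9, 386)
black (array([636.7, 307.4]), array([ 19.3, 149.5]), 96.3, 'z', 15.7, 384)
cup (array([409.4, 325. ]), array([98.8, 99. ]), 50.9, 'z', 92.5, 325)
strip (array([446.2,  29.2]), array([ 18.1, 298.2]), 91.7, 'z', 12.0, 552)
riser (array([683. ,  35.3]), array([123.6, 290.3]), 91.1, 'z', 51.5, 3984)
wr (array([688.6, 105.8]), array([60.8, 61.1]), 79.5, 'z', 69.1, 407) (array([687.5, 105.7]), array([14.5, 49.6]), -26.1, 'z', 98.6, 126)
wb (array([694. , -52.1]), array([60.2, 63.1]), 66.1, 'z', 69.3, 421) (array([693.6, -51.9]), array([13.6, 50.8]), -7.0, 'z', 98.4, 110)
pa (array([590. , 103.8]), array([107.9,  81. ]), 89.9, 'z', 10.7, 1142)
pb (array([595.8, -30.7]), array([ 77.1, 110.6]), 91.7, 'z', 10.5, 1111)
glue (array([517.4, 540.1]), array([57.5, 54.8]), 57.4, 'z', 58.9, 435) tape (array([ 426.4, -320.5]), array([82.5, 82.7]), 126.3, 'z', 43.2, 378) pl (array([356.6, 458.8]), array([ 75.2, 167.8]), 2.6, 'z', 11.7, 680)
spools (array([718.7, 234.3]), array([62.2, 62.5]), 36.8, 'z', 27.2, 454) (array([ 715.4, -241.4]), array([62.5, 64.5]), -31.4, 'z', 27.6, 450)
[443.2894352  172.00950503  16.77375598]
[ 450.29262926 -123.06270087    1.17449068]
```

```bash

A='[[[-0.36,0.14,0.46,0,0,0,0.16],[-0.36,0.27,0.91,0,0,0,0.31],[-0.36,0.27,0.91,0,0,0,0.31],[-0.36,0.27,0.91,0,0,0,0.31]]]'; : 
python3 -m pendant '[[[-0.36,0.27,0.91,0,0,0,0.31],[-0.36,0.27,0.91,0,0,0,0.31],[-0.36,0.27,0.91,0,0,0,0.31],[-0.36,0.27,0.91,0,0,0,0.31]]]'
python3 -m pendant '[[[-0.36,0.27,0.91,0,0,0,0.31],[-0.36,0.27,0.91,0,0,0,0.31],[-0.36,0.27,0.91,0,0,0,0.31],[-0.36,0.27,0.91,0,0,0,0.31]]]'
python3 -m pendant '[[[-0.36,0.27,0.91,0,0,0,0.31],[-0.36,0.27,0.91,0,0,0,0.31],[-0.36,0.27,0.91,0,0,0,0.31],[-0.36,0.27,0.91,0,0,0,0.31]]]'
python3 -m pendant '[[[-0.36,0.27,0.91,0,0,0,0.31],[-0.36,0.27,0.91,0,0,0,0.31],[-0.36,0.27,0.91,0,0,0,0.31],[-0.36,0.27,0.91,0,0,0,0.31]]]'
python3 -m pendant '[[[-0.36,0.27,0.91,0,0,0,0.31],[-0.36,0.27,0.91,0,0,0,0.31],[-0.36,0.27,0.91,0,0,0,0.31],[-0.36,0.27,0.91,0,0,0,0.31],[-0.36,0.27,0.91,0,0,0,0.31]]]'
python3 - <<'E'
from h import *
s=readout.state(); print(np.round(s['q'],3),np.round(s['tool_rot'],3).tolist())
f=grab_frame("top"); save(f,"topc",(230,140,390,280),4)
E
```

```text
time: 0.43
tool_pos: [322.6, -443.6, 205.0]
tool_rot: [[0.768, 0.64, 0.0], [0.64, -0.768, 0.005], [0.003, -0.004, -1.0]]
force: [0.1, 0.6, -0.2]
grip_width: 70.7
finger_force: 0.0
time: 0.77
tool_pos: [362.4, -307.5, 205.3]
tool_rot: [[0.591, 0.807, -0.0], [0.807, -0.591, 0.004], [0.003, -0.002, -1.0]]
force: [0.1, 0.6, 0.8]
grip_width: 44.2
finger_force: 0.0
time: 1.1
tool_pos: [402.8, -171.5, 205.5]
tool_rot: [[0.379, 0.926, 0.0], [0.926, -0.379, 0.002], [0.002, -0.001, -1.0]]
force: [-0.0, -0.5, -0.7]
grip_width: 30.2
finger_force: 0.0
time: 1.43
tool_pos: [443.5, -34.8, 205.7]
tool_rot: [[0.144, 0.99, 0.001], [0.99, -0.144, 0.003], [0.003, 0.001, -1.0]]
force: [0.2, -0.2, -0.4]
grip_width: 30.0
finger_force: 0.0
time: 1.85
tool_pos: [483.6, 101.7, 205.5]
tool_rot: [[-0.1, 0.995, 0.001], [0.995, 0.1, 0.004], [0.003, 0.002, -1.0]]
force: [-0.3, -1.0, 0.4]
grip_width: 30.1
finger_force: 0.0
[ 0.014  0.427 -0.385  1.937  0.211  0.815 -0.385] [[-0.1, 0.995, 0.001], [0.995, 0.1, 0.004], [0.003, 0.002, -1.0]]
```

View pics/topc.png

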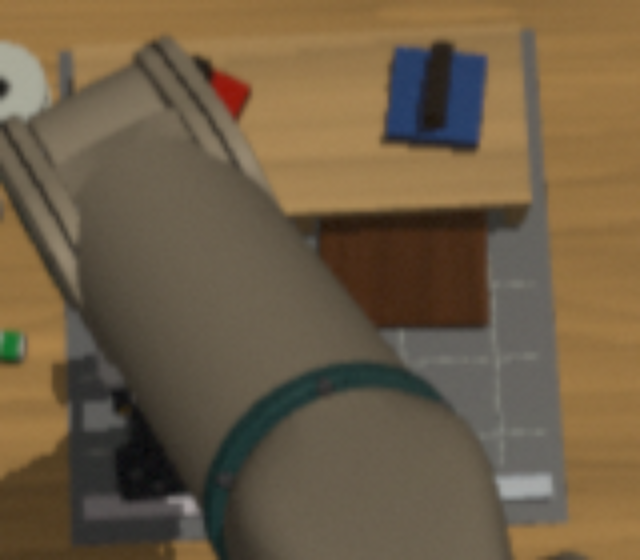

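The arm hides the marker in this crop: dark panel at (405,270), blue weight at (437,97), white barrel end near (180,503). I'll check the target from the wrist camera.

```bash
python3 - <<'E'
from h import *
f=grab_frame("wrist"); save(f,"w1"); print(f["fx"],f["cx"],f["cy"],np.round(f["T"],3).tolist())
E
```

```text
371.64829954431775 322.5235480067537 242.87598066582493 [[0.995, 0.094, 0.022, 477.864], [0.096, -0.969, -0.226, 163.471], [0.0, 0.227, -0.974, 385.463], [0.0, 0.0, 0.0, 1.0]]
```

View pics/w1.png

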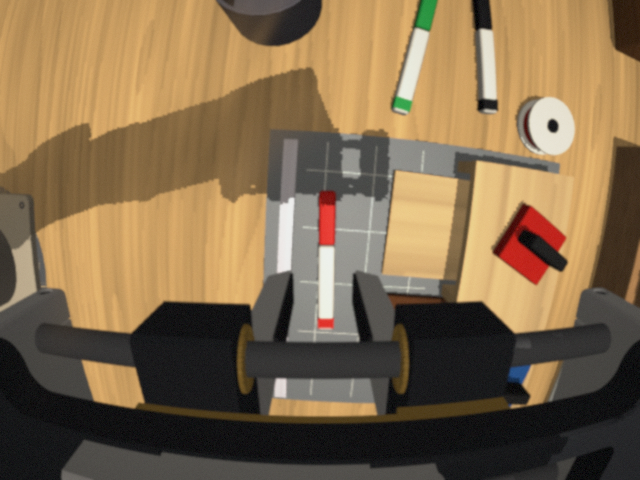

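The wrist view shows the red-capped marker (326,260) on the mat, centred between the fingers. It is the right target. I'll descend and grip it.

```bash

python3 -m pendant '[[[-0.36,0.01,0,-0.5,0,0,0],[-0.36,0.01,0,-1,0,0,0],[-0.36,0.01,0,-1,0,0,0],[-0.36,0.01,0,-1,0,0,0],[-0.36,0.01,0,-1,0,0,0]]]' 25|tail -5|head -2
python3 -m pendant '[[[-0.36,0,0,-0.2,0,0,0],[-0.36,0,0,-0.33,0,0,0],[-0.36,0,0,-0.33,0,0,0],[-1,0,0,-0.33,0,0,0],[-1,0,0,-0.33,0,0,0],[-1,0,0,-0.33,0,0,0],[-1,0,0,-0.33,0,0,0],[-1,0,0,-0.33,0,0,0]]]' 25
python3 -m pendant '[[[-1,0,0,0.2,0,0,0],[-1,0,0,0.5,0,0,0],[-1,0,0,0.9,0,0,0],[-1,0,0,1,0,0,0],[-1,0,0,1,0,0,0]]]'
python3 -m pendant '[[[-1,0,0,0.5,0.15,0,0],[-1,0,0,0.5,0.3,0,0],[-1,0,0,0.5,0.5,0,0],[-1,0,0,0.5,0.6,0,0],[-1,0,0,0.5,0.8,0,0],[-1,0,0,0.5,1,0,0],[-1,0,0,0.5,1,0,0],[-1,0,0,0.5,1,0,0]]]'
python3 -c "
from h import *
print(np.round(readout.state()['q'],3))"
```

```text
tool_pos: [480.1, 92.4, 51.2]
tool_rot: [[-0.09, 0.996, -0.01], [0.996, 0.09, -0.004], [-0.003, -0.01, -1.0]]
time: 3.03
tool_pos: [485.6, 95.8, 7.8]
tool_rot: [[-0.092, 0.996, 0.003], [0.996, 0.092, 0.0], [-0.0, 0.003, -1.0]]
force: [-0.1, -0.5, 8.7]
grip_width: 16.6
finger_force: 25.0
time: 3.45
tool_pos: [488.7, 97.4, 163.2]
tool_rot: [[-0.092, 0.996, 0.013], [0.996, 0.092, 0.003], [0.002, 0.013, -1.0]]
force: [0.6, 0.4, -0.5]
grip_width: 16.5
finger_force: 25.0
time: 4.12
tool_pos: [484.4, 91.2, 228.1]
tool_rot: [[-0.082, 0.997, 0.003], [0.702, 0.056, 0.71], [0.707, 0.06, -0.705]]
force: [0.3, -1.5, -0.5]
grip_width: 16.5
finger_force: 25.0
[ 0.849  0.708 -0.868  1.965 -0.378  0.792  0.46 ]
```

```bash

python3 -m pendant '[[[-1,-0.1,0.2,0.05,0,0,0.1],[-1,-0.2,0.4,0.12,0,0,0.2],[-1,-0.27,0.6,0.12,0,0,0.31],[-1,-0.27,0.83,0.12,0,0,0.31],[-1,-0.27,0.83,0.12,0,0,0.31]]]' |tail -6|head -2
python3 -m pendant '[[[-1,-0.1,0.2,0.05,0,0,0.1],[-1,-0.2,0.4,0.12,0,0,0.2],[-1,-0.27,0.6,0.12,0,0,0.31],[-1,-0.27,0.83,0.12,0,0,0.31],[-1,-0.27,0.83,0.12,0,0,0.31],[-1,-0.27,0.83,0.12,0,0,0.31]]]'
python3 -c "
from h import *
print(np.round(readout.state()['q'],3))"
```

```text
time: 4.53
tool_pos: [440.6, 228.2, 252.0]
time: 5.03
tool_pos: [401.1, 347.4, 268.1]
tool_rot: [[-0.417, 0.846, -0.333], [0.577, 0.529, 0.622], [0.702, 0.067, -0.709]]
force: [-0.4, -0.7, -1.1]
grip_width: 17.0
finger_force: 25.0
[ 0.325  0.698 -0.947  1.863 -0.315  0.848  0.307]
```

```bash

python3 -m pendant '[[[-1,-0.03,0.03,0,0.11,0.07,0.01],[-1,-0.07,0.08,0,0.22,0.14,0.02],[-1,-0.07,0.08,0,0.34,0.21,0.03],[-1,-0.07,0.08,0,0.46,0.28,0.03],[-1,-0.07,0.08,0,0.57,0.355,0.04],[-1,-0.07,0.08,0,0.57,0.355,0.04],[-1,-0.07,0.08,0,0.57,0.355,0.04]]]'
python3 -c "
from h import *
print(np.round(readout.state()['q'],3))
save(grab_frame('scene'),'s1',(300,180,500,380),3)"
```

```text
time: 5.62
tool_pos: [393.2, 355.8, 265.2]
tool_rot: [[-0.181, 0.852, -0.491], [0.189, 0.52, 0.833], [0.965, 0.058, -0.255]]
force: [-0.7, 0.5, 0.8]
grip_width: 16.7
finger_force: 25.0
[ 0.483  1.132 -1.086  1.844 -0.447  0.913  0.557]
```

View pics/s1.png

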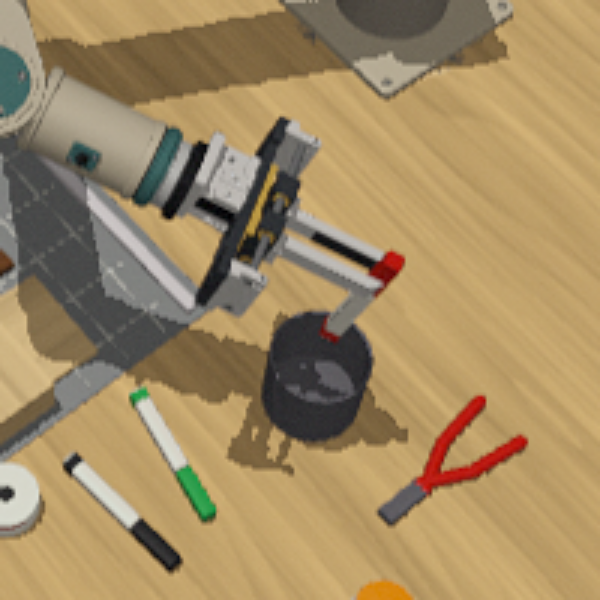

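The marker is held at (385,275), with its lower end (330,330) over the cup mouth. I'll lower it and release.

```bash

python3 -m pendant '[[[-1,-0.02,0.02,-0.2,0,0,0],[-1,-0.02,0.02,-0.4,0,0,0],[-1,-0.02,0.02,-0.6,0,0,0],[-1,-0.02,0.02,-0.77,0,0,0],[-1,-0.02,0.02,-0.77,0,0,0],[-1,-0.02,0.02,-0.77,0,0,0]]]'
python3 -c "
from h import *
print(np.round(readout.state()['q'],3))"
```

```text
time: 6.17
tool_pos: [390.0, 360.3, 153.8]
tool_rot: [[-0.189, 0.85, -0.492], [0.188, 0.523, 0.831], [0.964, 0.065, -0.259]]
force: [0.6, -0.4, 0.5]
grip_width: 16.6
finger_force: 25.0
[ 0.441  1.302 -0.996  1.836 -0.365  0.825  0.665]
```

```bash

python3 -m pendant '[[[-0.2,0,0,0,0,0,0],[-0.2,0,0,0,0,0,0],[-0.2,0,0,0,0,0,0],[-0.2,0.1,-0.17,0.06,0,0,0],[-0.2,0.25,-0.42,0.13,0,0,0],[-0.2,0.3,-0.5,0.5,0,0,0],[-0.2,0.3,-0.5,0.7,0,0,0]]]'
python3 -m pendant '[[[-0.2,0.2,0.1,0.1,-0.12,-0.07,0],[-0.2,0.4,0.2,0.2,-0.24,-0.14,0],[-0.2,0.6,0.3,0.2,-0.36,-0.22,0],[-0.2,0.8,0.4,0.2,-0.48,-0.29,0],[-0.2,0.9,0.5,0.2,-0.6,-0.36,-0.05],[-0.2,0.9,0.55,0.2,-0.71,-0.435,-0.05],[-0.2,0.9,0.55,0.2,-0.71,-0.435,-0.05]]]' |head -3
python3 -m pendant '[[[-0.2,0,0,0,-0.12,-0.07,0],[-0.2,0,0,0,-0.24,-0.14,0],[-0.2,0,0,0,-0.36,-0.22,0],[-0.2,0,0,-0.2,-0.48,-0.29,0],[-0.2,0,0,-0.3,-0.6,-0.36,-0.05],[-0.2,0,0,-0.4,-0.71,-0.435,-0.05],[-0.2,0,0,-0.4,-0.71,-0.435,-0.05]]]'
python3 -m pendant '[[[-0.2,0,0,0,0,0,-0.16],[-0.2,0,0,0,0,0,-0.32],[-0.2,0,0,0,0,0,-0.48],[-0.2,0,0,0,0,0,-0.64],[-0.2,0,0,0,0,0,-0.8],[-0.2,0,0,0,0,0,-0.95],[-0.2,0,0,0,0,0,-0.95]]]'
python3 -c "
from h import *
print(np.round(readout.state()['q'],3))
save(grab_frame('wrist'),'w2')"
```

```text
time: 6.75
tool_pos: [437.3, 283.0, 251.5]
tool_rot: [[-0.183, 0.854, -0.487], [0.19, 0.517, 0.835], [0.965, 0.06, -0.257]]
force: [0.6, -0.3, 1.0]
grip_width: 37.6
finger_force: 0.0
time: 7.33
tool_pos: [564.9, 377.1, 289.7]
tool_rot: [[-0.46, 0.843, -0.277], [0.647, 0.533, 0.546], [0.608, 0.072, -0.79]]
time: 7.92
tool_pos: [561.0, 374.8, 219.7]
tool_rot: [[-0.536, 0.843, 0.044], [0.844, 0.535, 0.032], [0.003, 0.055, -0.998]]
force: [-1.1, 1.4, -1.1]
grip_width: 37.8
finger_force: 0.0
time: 8.5
tool_pos: [568.9, 367.7, 221.4]
tool_rot: [[0.196, 0.979, 0.057], [0.981, -0.196, -0.009], [0.002, 0.057, -0.998]]
force: [0.8, 0.1, -0.0]
grip_width: 37.8
finger_force: 0.0
[-0.512  0.639 -0.22   1.459  0.203  1.027 -0.988]
```

View pics/w2.png

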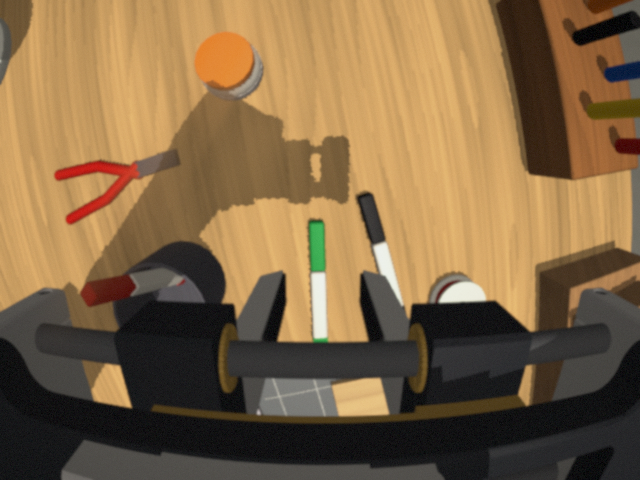

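The red marker stands in the cup (160,285). The green-capped marker (318,285) sits straight between the fingers.

```bash

python3 -m pendant '[[[-0.2,0,-0.1,-0.25,0,0.07,0],[-0.2,0,-0.2,-0.5,0,0.07,0],[-0.2,0,-0.2,-0.75,0,0.07,0],[-0.2,0,-0.2,-1,0,0.07,0],[-0.2,0,-0.2,-1,0,0.07,0],[-0.2,0,-0.2,-1,0,0.07,0]]]'
python3 -m pendant '[[[-0.2,0,0,-0.25,0,0,0],[-0.2,0,0,-0.44,0,0,0],[-0.2,0,0,-0.44,0,0,0],[-1,0,0,-0.44,0,0,0],[-1,0,0,-0.44,0,0,0],[-1,0,0,-0.44,0,0,0],[-1,0,0,-0.44,0,0,0],[-1,0,0,-0.44,0,0,0]]]'

```

```text
time: 9.05
tool_pos: [568.1, 336.8, 70.0]
tool_rot: [[0.191, 0.982, -0.0], [0.981, -0.191, -0.012], [-0.011, 0.002, -1.0]]
force: [1.2, 0.2, 0.9]
grip_width: 37.9
finger_force: 0.0
time: 9.72
tool_pos: [571.3, 339.3, 8.4]
tool_rot: [[0.193, 0.981, 0.008], [0.981, -0.192, -0.008], [-0.006, 0.01, -1.0]]
force: [-0.2, -0.9, 6.8]
grip_width: 16.7
finger_force: 25.0
```

```bash

python3 -m pendant '[[[-1,0,0,0.2,0,0,0],[-1,0,0,0.45,0,0,0],[-1,0,0,0.7,0,0,0],[-1,0,0,0.95,0,0,0],[-1,0,0,1,0,0,0]]]' | tail -2
python3 -m pendant '[[[-1,-0.06,0,0.2,0.16,-0.03,0],[-1,-0.12,0,0.4,0.32,-0.06,0],[-1,-0.2,0,0.6,0.48,-0.09,0],[-1,-0.3,0,0.8,0.64,-0.13,0],[-1,-0.4,0,0.8,0.8,-0.16,0],[-1,-0.4,0,0.8,0.98,-0.19,0],[-1,-0.4,0,0.8,0.98,-0.19,0]]]'
python3 -m pendant '[[[-1,-0.1,0,0,0,0,0.15],[-1,-0.2,0,0,0,0,0.3],[-1,-0.3,0,0,0,0,0.45],[-1,-0.4,0,0,0,0,0.6],[-1,-0.5,0,0,0,0,0.75],[-1,-0.6,0,0,0,0,0.91],[-1,-0.6,0,0,0,0,0.91]]]'
python3 -c "
from h import *
print(np.round(readout.state()['q'],3))"
```

```text
grip_width: 16.7
finger_force: 25.0
time: 10.72
tool_pos: [509.0, 335.8, 276.5]
tool_rot: [[0.137, 0.98, 0.144], [0.7, -0.198, 0.686], [0.701, 0.007, -0.713]]
force: [0.9, -0.2, -2.4]
grip_width: 16.5
finger_force: 25.0
time: 11.3
tool_pos: [419.9, 339.1, 275.9]
tool_rot: [[-0.358, 0.867, -0.346], [0.618, 0.498, 0.609], [0.7, 0.004, -0.714]]
force: [-0.4, 0.4, -0.1]
grip_width: 16.2
finger_force: 25.0
[ 0.376  0.76  -1.056  1.792 -0.169  0.908  0.099]
```

```bash

python3 -m pendant '[[[-1,-0.03,0.03,0,0.11,0.07,0.01],[-1,-0.07,0.08,0,0.22,0.13,0],[-1,-0.13,0.11,0,0.34,0.2,0],[-1,-0.13,0.11,0,0.46,0.27,0],[-1,-0.13,0.11,0,0.58,0.335,0],[-1,-0.13,0.11,0,0.58,0.335,0],[-1,-0.13,0.11,0,0.58,0.335,0]]]' | head -3
python3 -m pendant '[[[-1,0,0,-0.2,0,0,0],[-1,0,0,-0.4,0,0,0],[-1,0,0,-0.6,0,0,0],[-1,0,0,-0.77,0,0,0],[-1,0,0,-0.8,0,0,0],[-1,0,0,-0.8,0,0,0]]]'
python3 -c "
from h import *
print(np.round(readout.state()['q'],3))
save(grab_frame('scene'),'s2',(300,180,500,380),3)"
```

```text
time: 11.88
tool_pos: [400.6, 353.8, 273.9]
tool_rot: [[-0.126, 0.871, -0.475], [0.235, 0.491, 0.839], [0.964, -0.006, -0.266]]
time: 12.38
tool_pos: [400.6, 354.8, 156.8]
tool_rot: [[-0.134, 0.869, -0.476], [0.235, 0.494, 0.837], [0.963, 0.001, -0.271]]
force: [0.6, 1.0, -0.4]
grip_width: 16.9
finger_force: 25.0
[ 0.486  1.338 -1.078  1.827 -0.248  0.806  0.473]
```

View pics/s2.png

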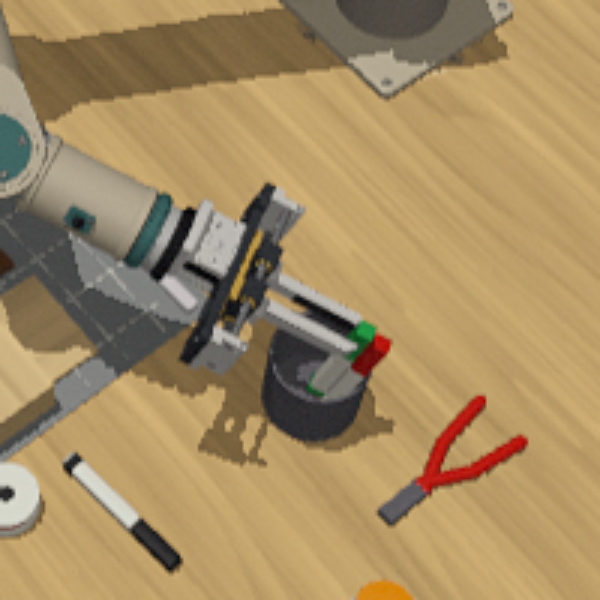

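The green marker is in the cup next to the red one, at (345,350). I'll release it and go to the black one.

```bash

python3 -m pendant '[[[-0.45,0,0,0,0,0,0],[-0.45,0,0,0,0,0,0],[-0.45,0,0,0,0,0,0],[-0.45,0.1,-0.17,0.06,0,0,0],[-0.45,0.25,-0.42,0.13,0,0,0],[-0.3,0.3,-0.5,0.5,0,0,0],[-0.2,0.3,-0.5,0.7,0,0,0]]]'|grep -E "pos|grip"
python3 -m pendant '[[[-0.2,0.2,0.1,0.1,-0.12,-0.07,0],[-0.2,0.4,0.2,0.2,-0.24,-0.14,0],[-0.2,0.6,0.3,0.2,-0.36,-0.22,0],[-0.2,0.8,0.4,0.2,-0.48,-0.29,0],[-0.2,0.95,0.5,0.2,-0.6,-0.36,0],[-0.2,0.95,0.55,0.2,-0.72,-0.41,0],[-0.2,0.95,0.55,0.2,-0.72,-0.41,0]]]' |head -3
python3 -m pendant '[[[-0.2,0.1,0,0,-0.12,-0.07,0],[-0.2,0.2,0,0,-0.24,-0.14,0],[-0.2,0.3,0,0,-0.36,-0.22,0],[-0.2,0.35,0,-0.2,-0.48,-0.29,0],[-0.2,0.35,0,-0.3,-0.6,-0.36,0],[-0.2,0.35,0,-0.4,-0.72,-0.41,0],[-0.2,0.35,0,-0.4,-0.72,-0.41,0]]]' |head -3
python3 -m pendant '[[[-0.2,0,0,0,0,0,-0.16],[-0.2,0,0,0,0,0,-0.32],[-0.2,0,0,0,0,0,-0.48],[-0.2,0,0,0,0,0,-0.52],[-0.2,0,0,0,0,0,-0.52]]]'
python3 - <<'E'
from h import *
f=grab_frame('top'); np.savez('t2.npz',**f)
f=grab_frame('wrist'); save(f,'w3'); np.savez('w3.npz',**f)
E
```

```text
tool_pos: [447.5, 277.5, 255.2]
grip_width: 35.3
time: 13.6
tool_pos: [583.0, 372.0, 293.2]
tool_rot: [[-0.406, 0.864, -0.298], [0.685, 0.503, 0.527], [0.605, 0.009, -0.796]]
time: 14.18
tool_pos: [632.0, 369.5, 222.9]
tool_rot: [[-0.505, 0.863, -0.006], [0.863, 0.505, -0.001], [0.002, -0.006, -1.0]]
time: 14.6
tool_pos: [639.3, 361.7, 225.5]
tool_rot: [[-0.107, 0.994, -0.001], [0.994, 0.107, 0.001], [0.001, -0.001, -1.0]]
force: [0.6, 0.5, 0.6]
grip_width: 37.4
finger_force: 0.0
```

View pics/w3.png

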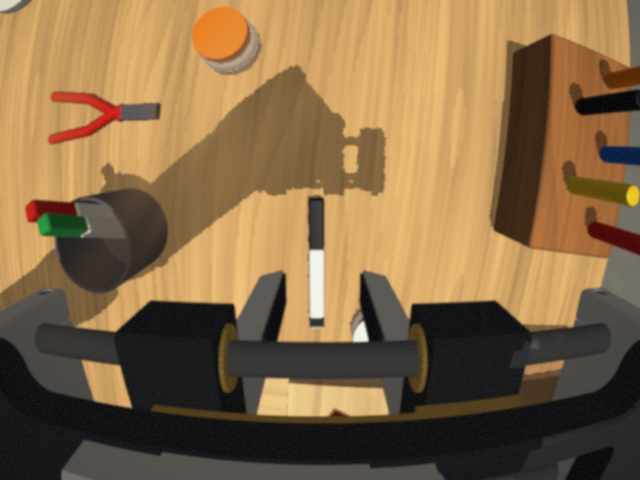

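Both placed markers are in the cup (50,215), and the black-capped marker (317,265) is lined up.

```bash

python3 -m pendant '[[[-0.2,-0.04,-0.06,-0.25,0,0,0],[-0.2,-0.04,-0.06,-0.5,0,0,0],[-0.2,-0.04,-0.06,-0.75,0,0,0],[-0.2,-0.04,-0.06,-1,0,0,0],[-0.2,-0.04,-0.06,-1,0,0,0]]]'|grep pos
python3 -m pendant '[[[-0.2,0,0,-0.25,0,0,0],[-0.2,0,0,-0.46,0,0,0],[-0.2,0,0,-0.46,0,0,0],[-1,0,0,-0.46,0,0,0],[-1,0,0,-0.46,0,0,0],[-1,0,0,-0.46,0,0,0],[-1,0,0,-0.46,0,0,0],[-1,0,0,-0.46,0,0,0]]]'
python3 -m pendant '[[[-1,0,0,0.2,0,0,0],[-1,0,0,0.45,0,0,0],[-1,0,0,0.7,0,0,0],[-1,0,0,0.95,0,0,0],[-1,0,0,1,0,0,0]]]' | tail -2
python3 -m pendant '[[[-1,-0.1,0,0.2,0.16,0.02,0],[-1,-0.2,0,0.4,0.32,0.03,0],[-1,-0.4,0,0.6,0.48,0.05,0],[-1,-0.6,0,0.8,0.64,0.07,0],[-1,-0.8,0,0.8,0.8,0.08,0],[-1,-0.8,0,0.8,0.99,0.1,0],[-1,-0.8,0,0.8,0.99,0.1,0]]]'
python3 -m pendant '[[[-1,-0.1,0,0,0,0,0.15],[-1,-0.2,0,0,0,0,0.3],[-1,-0.3,0,0,0,0,0.45],[-1,-0.5,0,0,0,0,0.5],[-1,-0.6,0,0,0,0,0.5],[-1,-0.6,0,0,0,0,0.5]]]'
python3 -c "
from h import *
print(np.round(readout.state()['q'],3))"
```

```text
tool_pos: [628.7, 349.2, 67.0]
time: 15.78
tool_pos: [635.3, 354.7, 9.7]
tool_rot: [[-0.107, 0.994, 0.004], [0.994, 0.107, 0.002], [0.001, 0.005, -1.0]]
force: [-1.1, 0.8, 7.6]
grip_width: 16.6
finger_force: 25.0
grip_width: 16.5
finger_force: 25.0
time: 16.78
tool_pos: [513.8, 347.5, 274.1]
tool_rot: [[-0.072, 0.995, -0.068], [0.706, 0.099, 0.701], [0.704, 0.003, -0.71]]
force: [1.5, -1.7, -2.0]
grip_width: 16.8
finger_force: 25.0
time: 17.28
tool_pos: [420.0, 353.5, 276.7]
tool_rot: [[-0.345, 0.876, -0.337], [0.621, 0.482, 0.618], [0.703, 0.004, -0.711]]
force: [-0.6, 0.3, -0.8]
grip_width: 16.8
finger_force: 25.0
[ 0.386  0.795 -1.129  1.795 -0.1    0.873 -0.   ]
```

```bash

python3 -m pendant '[[[-1,-0.03,0,0,0.11,0.07,0],[-1,-0.07,0,0,0.22,0.13,0],[-1,-0.09,0,0,0.34,0.19,0],[-1,-0.09,0,0,0.46,0.26,0],[-1,-0.09,0,0,0.59,0.32,0],[-1,-0.09,0,0,0.59,0.32,0],[-1,-0.09,0,0,0.59,0.32,0]]]' | head -3
python3 -m pendant '[[[-1,0,0,-0.2,0,0,0],[-1,0,0,-0.4,0,0,0],[-1,0,0,-0.6,0,0,0],[-1,0,0,-0.75,0,0,0],[-1,0,0,-0.78,0,0,0],[-1,0,0,-0.78,0,0,0]]]'
python3 -m pendant '[[[-0.45,0,0,0,0,0,0],[-0.45,0,0,0,0,0,0],[-0.45,0,0,0,0,0,0],[-0.45,0.1,-0.17,0.06,0,0,0],[-0.45,0.25,-0.42,0.13,0,0,0],[-0.3,0.3,-0.5,0.5,0,0,0],[-0.2,0.3,-0.5,0.8,0,0,0],[-0.2,0.3,-0.5,0.8,0,0,0]]]'
python3 - <<'E'
from m import *
f=grab_frame('top'); P=xyz(f); np.savez('t3.npz',**f)
save(f,'t3')
E
```

```text
time: 17.87
tool_pos: [411.4, 352.8, 274.6]
tool_rot: [[-0.124, 0.881, -0.456], [0.228, 0.473, 0.851], [0.966, 0.002, -0.259]]
time: 18.37
tool_pos: [412.1, 353.6, 160.5]
tool_rot: [[-0.134, 0.88, -0.455], [0.23, 0.475, 0.85], [0.964, 0.009, -0.266]]
force: [1.1, -2.3, -0.5]
grip_width: 16.6
finger_force: 25.0
time: 19.03
tool_pos: [456.5, 278.6, 285.0]
tool_rot: [[-0.132, 0.881, -0.455], [0.224, 0.474, 0.852], [0.965, 0.011, -0.26]]
force: [0.7, 0.1, 0.5]
grip_width: 37.5
finger_force: 0.0
```

View pics/t3.png

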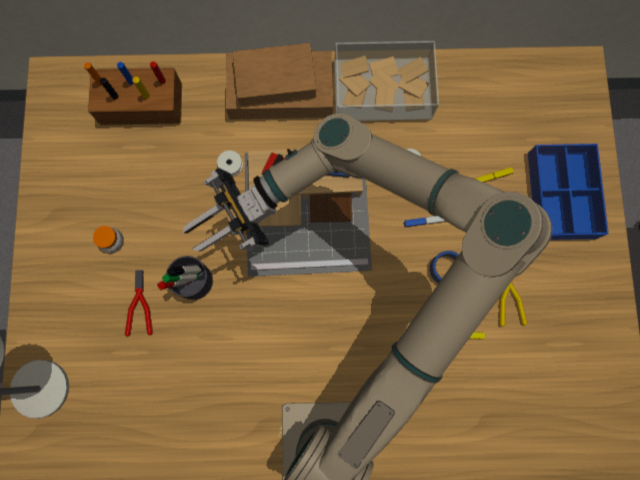

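Three markers stand in the cup (185,277). Next is the blue-capped one at (425,220).

```bash

python3 -m pendant '[[[-0.2,0.1,-0.2,0,-0.12,-0.07,0],[-0.2,0.15,-0.4,0,-0.24,-0.14,0],[-0.2,0.2,-0.6,0,-0.36,-0.2,0],[-0.2,0.2,-0.8,0,-0.48,-0.26,0],[-0.2,0.2,-0.88,0,-0.6,-0.33,0],[-0.2,0.2,-0.88,0,-0.735,-0.396,0]]]' |head -3
python3 -m pendant '[[[-0.2,0.1,-0.2,0,-0.12,-0.07,0],[-0.2,0.15,-0.4,0,-0.24,-0.14,0],[-0.2,0.2,-0.6,0,-0.36,-0.2,0],[-0.2,0.2,-0.8,0,-0.48,-0.26,0],[-0.2,0.2,-0.88,0,-0.6,-0.33,0],[-0.2,0.2,-0.88,0,-0.735,-0.396,0],[-0.2,0.2,-0.88,0,-0.735,-0.396,0]]]' |head -3
python3 -m pendant '[[[-0.2,0.1,-0.25,0,0,0,-0.12],[-0.2,0.1,-0.5,0,0,0,-0.24],[-0.2,0.1,-0.75,0,0,0,-0.24],[-0.2,0.1,-0.88,0,0,0,-0.24],[-0.2,0.1,-0.88,0,0,0,-0.24]]]' |head -3
python3 -m pendant '[[[-0.2,0.1,-0.25,-0.2,0,0,-0.12],[-0.2,0.1,-0.5,-0.3,0,0,-0.24],[-0.2,0.1,-0.75,-0.4,0,0,-0.24],[-0.2,0.1,-0.85,-0.4,0,0,-0.24],[-0.2,0.1,-0.85,-0.4,0,0,-0.24],[-0.2,0.1,-0.85,-0.4,0,0,-0.24]]]'
python3 - <<'E'
from h import *
print(np.round(readout.state()['q'],3))
f=grab_frame('top'); np.savez('t4.npz',**f)
f=grab_frame('wrist'); save(f,'w4')
E
```

```text
time: 19.58
tool_pos: [487.1, 142.1, 279.0]
tool_rot: [[-0.379, 0.882, -0.281], [0.704, 0.472, 0.531], [0.601, 0.004, -0.799]]
time: 20.17
tool_pos: [512.9, 20.3, 281.9]
tool_rot: [[-0.488, 0.873, 0.007], [0.873, 0.488, -0.006], [-0.009, 0.003, -1.0]]
time: 20.58
tool_pos: [529.3, -123.0, 278.9]
tool_rot: [[-0.299, 0.954, -0.0], [0.954, 0.299, -0.005], [-0.005, -0.002, -1.0]]
time: 21.08
tool_pos: [545.0, -244.3, 219.1]
tool_rot: [[-0.122, 0.993, 0.0], [0.993, 0.122, -0.001], [-0.001, 0.0, -1.0]]
force: [-0.1, 0.5, -0.0]
grip_width: 37.8
finger_force: 0.0
[ 0.785  0.61  -0.671  1.643  0.427  1.039  0.103]
```

View pics/w4.png

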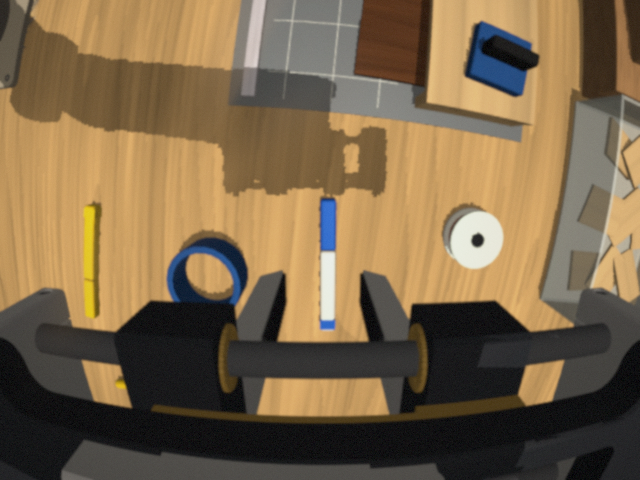

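The blue-capped marker (328,265) is white-barrelled and aligned. The yellow look-alike is at (91,260). I'll grip it.

```bash

python3 -m pendant '[[[-0.2,0.03,-0.03,-0.25,0,0,0],[-0.2,0.03,-0.03,-0.5,0,0,0],[-0.2,0.03,-0.03,-0.75,0,0,0],[-0.2,0.03,-0.03,-1,0,0,0],[-0.2,0.03,-0.03,-1,0,0,0]]]'|grep pos
python3 -m pendant '[[[-0.2,0,0,-0.25,0,0,0],[-0.2,0,0,-0.42,0,0,0],[-0.2,0,0,-0.42,0,0,0],[-1,0,0,-0.42,0,0,0],[-1,0,0,-0.42,0,0,0],[-1,0,0,-0.42,0,0,0],[-1,0,0,-0.42,0,0,0],[-1,0,0,-0.42,0,0,0]]]'
python3 -m pendant '[[[-1,0,0,0.2,0,0,0],[-1,0,0,0.45,0,0,0],[-1,0,0,0.7,0,0,0],[-1,0,0,0.95,0,0,0],[-1,0,0,1,0,0,0]]]' | grep -E "pos|grip"
python3 -m pendant '[[[-1,-0.1,0.25,0.3,0,0,0],[-1,-0.1,0.5,0.5,0,0,0],[-1,-0.1,0.75,0.7,0,0,0],[-1,-0.1,1,0.7,0,0,0],[-1,-0.1,1,0.7,0,0,0]]]'| grep -E "pos|grip"
python3 -m pendant '[[[-1,0,0.25,0,0,0,0],[-1,0,0.5,0,0,0,0],[-1,0,0.75,0,0,0,0],[-1,0,1,0,0,0,0],[-1,0,1,0,0,0,0]]]'| grep -E "pos|grip"
python3 -m pendant '[[[-1,0,0.25,0,0,0,0],[-1,0,0.5,0,0,0,0],[-1,0,0.75,0,0,0,0],[-1,0,1,0,0,0,0],[-1,0,1,0,0,0,0]]]'| grep -E "pos|grip"
```

```text
tool_pos: [545.5, -245.8, 63.9]
time: 22.27
tool_pos: [551.6, -249.8, 9.0]
tool_rot: [[-0.122, 0.992, 0.005], [0.992, 0.122, -0.005], [-0.005, 0.004, -1.0]]
force: [-0.6, 0.7, 8.2]
grip_width: 16.7
finger_force: 25.0
tool_pos: [553.6, -250.1, 163.7]
grip_width: 16.3
tool_pos: [535.4, -94.5, 264.7]
grip_width: 16.3
tool_pos: [533.8, 60.4, 262.9]
grip_width: 16.9
tool_pos: [532.6, 210.4, 262.6]
grip_width: 16.6
```

```bash

python3 -m pendant '[[[-1,-0.05,0.2,0.1,0.16,0.02,0],[-1,-0.1,0.4,0.1,0.32,0.03,0],[-1,-0.13,0.6,0.1,0.48,0.05,0],[-1,-0.13,0.8,0.1,0.64,0.07,0],[-1,-0.13,0.9,0.1,0.8,0.09,0],[-1,-0.13,0.9,0.1,0.99,0.12,0],[-1,-0.13,0.9,0.1,0.99,0.12,0]]]'
python3 -m pendant '[[[-1,-0.1,0,0,0,0,0.15],[-1,-0.2,0,0,0,0,0.3],[-1,-0.3,0,0,0,0,0.45],[-1,-0.5,0,0,0,0,0.5],[-1,-0.6,0,0,0,0,0.5],[-1,-0.6,0,0,0,0,0.5]]]'
python3 - <<'E'
from m import *
print(np.round(readout.state()['q'],3))
save(grab_frame('scene'),'s3',(300,180,500,380),3)
E
```

```text
time: 24.52
tool_pos: [516.8, 330.5, 272.9]
tool_rot: [[-0.079, 0.993, -0.083], [0.705, 0.115, 0.7], [0.705, -0.003, -0.709]]
force: [-0.2, -1.3, -2.6]
grip_width: 16.7
finger_force: 25.0
time: 25.02
tool_pos: [421.4, 335.5, 276.6]
tool_rot: [[-0.354, 0.868, -0.349], [0.619, 0.497, 0.608], [0.701, -0.0, -0.713]]
force: [-0.4, -0.1, 0.3]
grip_width: 16.7
finger_force: 25.0
[ 0.435  0.834 -1.196  1.786 -0.019  0.912 -0.05 ]
```

View pics/s3.png

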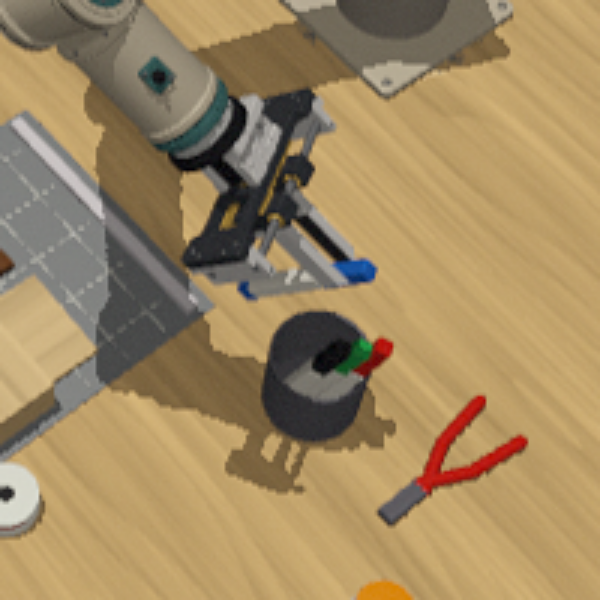

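Blue is held at (310,280). The three others lean towards the right of the cup, leaving free space at its upper side (325,325), so I'll put blue there.

```bash

python3 -m pendant '[[[-1,-0.1,0.03,0,0.11,0.07,0],[-1,-0.2,0.06,0,0.22,0.13,0],[-1,-0.33,0.1,0,0.34,0.19,0],[-1,-0.33,0.1,0,0.46,0.26,0],[-1,-0.33,0.1,0,0.58,0.33,0],[-1,-0.33,0.1,0,0.58,0.33,0],[-1,-0.33,0.1,0,0.58,0.33,0]]]'
python3 -c "
from h import *
print(np.round(readout.state()['q'],3))"
```

```text
time: 25.65
tool_pos: [377.2, 350.0, 274.7]
tool_rot: [[-0.126, 0.872, -0.473], [0.231, 0.489, 0.841], [0.965, -0.003, -0.263]]
force: [0.2, 1.0, 0.8]
grip_width: 16.8
finger_force: 25.0
[ 0.556  1.178 -1.223  1.907 -0.323  0.827  0.349]
```

```bash

python3 -m pendant '[[[-1,-0.03,0,-0.2,0,0,0],[-1,-0.03,0,-0.4,0,0,0],[-1,-0.03,0,-0.6,0,0,0],[-1,-0.03,0,-0.66,0,0,0],[-1,-0.03,0,-0.66,0,0,0]]]'
python3 - <<'E'
from m import *
print(np.round(readout.state()['q'],3))
save(grab_frame('scene'),'s4',(340,240,460,360),5)
E
```

```text
time: 26.07
tool_pos: [371.9, 350.6, 177.4]
tool_rot: [[-0.132, 0.871, -0.474], [0.233, 0.492, 0.839], [0.963, 0.001, -0.268]]
force: [0.4, -0.5, -0.1]
grip_width: 16.8
finger_force: 25.0
[ 0.524  1.321 -1.126  1.916 -0.24   0.75   0.442]
```

View pics/s4.png

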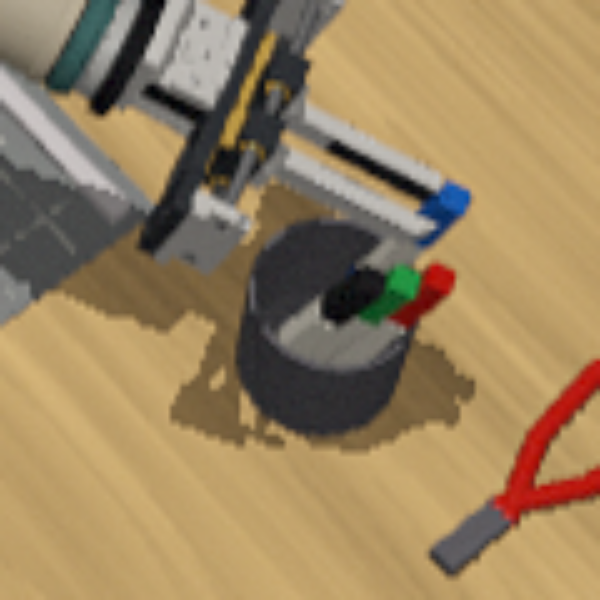

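Blue's lower end is inside the rim at (385,255), beside the others. I'll lower it a little, release it, and go back to tool-down over panel A.

```bash

python3 -m pendant '[[[-1,0,0,-0.08,0,0,0],[-1,0,0,-0.08,0,0,0],[-0.45,0,0,-0.08,0,0,0],[-0.45,0,0,-0.08,0,0,0],[-0.45,0,0,-0.08,0,0,0],[-0.45,0.15,-0.25,0,0,0,0],[-0.45,0.28,-0.5,0.1,0,0,0],[-0.45,0.28,-0.5,0.4,0,0,0]]]'
python3 -m pendant '[[[-1,0.1,-0.1,0.2,0,0,0],[-1,0.2,-0.2,0.4,-0.12,-0.07,0],[-1,0.3,-0.3,0.4,-0.24,-0.14,0],[-1,0.4,-0.4,0.4,-0.36,-0.2,0],[-1,0.5,-0.5,0.4,-0.48,-0.26,0],[-1,0.6,-0.6,0.4,-0.6,-0.33,0],[-1,0.6,-0.6,0.4,-0.725,-0.41,0],[-1,0.6,-0.6,0.4,-0.725,-0.41,0]]]' |head -3
python3 -m pendant '[[[-1,0,-0.1,0,-0.12,-0.07,0],[-1,0,-0.2,0,-0.24,-0.14,0],[-1,0,-0.4,0,-0.36,-0.2,0],[-1,0,-0.5,0,-0.48,-0.26,0],[-1,0,-0.5,0,-0.6,-0.33,0],[-1,0,-0.5,0,-0.725,-0.41,0],[-1,0,-0.5,0,-0.725,-0.41,0]]]' |head -3
python3 -m pendant '[[[-1,0.1,0,0,0,0,0.15],[-1,0.2,0,0,0,0,0.3],[-1,0.3,0,0,0,0,0.45],[-1,0.3,0,0,0,0,0.6],[-1,0.3,0,0,0,0,0.75],[-1,0.3,0,0,0,0,0.9],[-1,0.3,0,0,0,0,1],[-1,0.3,0,0,0,0,1]]]'
python3 - <<'E'
from m import *
print(np.round(readout.state()['q'],3))
f=grab_frame('top'); np.savez('t5.npz',**f); save(f,'t5')
E
```

```text
time: 26.78
tool_pos: [418.0, 271.3, 226.5]
tool_rot: [[-0.124, 0.876, -0.466], [0.236, 0.482, 0.844], [0.964, -0.006, -0.267]]
force: [2.1, 0.4, -0.2]
grip_width: 25.6
finger_force: 0.0
time: 27.45
tool_pos: [501.5, 190.9, 296.8]
tool_rot: [[-0.402, 0.867, -0.293], [0.691, 0.498, 0.524], [0.601, 0.008, -0.799]]
time: 28.03
tool_pos: [498.9, 117.1, 292.0]
tool_rot: [[-0.502, 0.865, 0.003], [0.865, 0.502, -0.004], [-0.005, 0.0, -1.0]]
time: 28.7
tool_pos: [546.7, 110.5, 289.5]
tool_rot: [[-0.964, 0.266, -0.002], [0.266, 0.964, 0.002], [0.002, 0.001, -1.0]]
force: [0.2, -0.2, -0.4]
grip_width: 0.2
finger_force: 0.0
[ 0.38   0.576 -1.021  1.646  0.515  1.217  0.547]
```

View pics/t5.png

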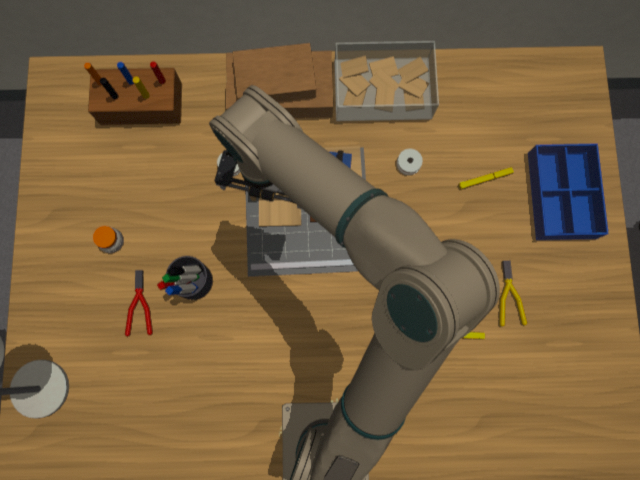

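All four markers are in the cup (180,277). Next I get the panel yaws and front edges from the first picture while moving over panel A.

```bash
cat >> m.py <<'E'
def panel(P,im,win,thr):
    r,b=im[...,0].astype(int),im[...,2].astype(int); x0,y0,x1,y1=win
    Q=P[y0:y1,x0:x1]; m=(Q[...,2]>6)&(Q[...,2]<17)&((r-b)[y0:y1,x0:x1]>thr)
    m=cv2.morphologyEx(m.astype(np.uint8),cv2.MORPH_OPEN,np.ones((3,3)))
    c=max(cv2.findContours(m,0,1)[0],key=cv2.contourArea)[:,0]; p=Q[c[:,1],c[:,0],:2]
    # least x per contour = front edge line
    f=p[p[:,0]<p[:,0].min()+12]; f=f[(f[:,1]>np.median(f[:,1])-45)&(f[:,1]<np.median(f[:,1])+45)]
    k=np.polyfit(f[:,1],f[:,0],1); ym=(p[:,1].min()+p[:,1].max())/2
    return 'front x %.1f y %.1f yaw %.2f deg; y %.1f..%.1f'%(np.polyval(k,ym),ym,np.degrees(-np.arctan(k[0])),p[:,1].min(),p[:,1].max())
E
python3 - <<'E'
from m import *
f=dict(np.load("top0.npz")); P=xyz(f); print(panel(P,f['img'],(250,190,310,240),40),'\n',panel(P,f['img'],(300,190,360,240),15))
E
python3 -m pendant '[[[-1,0.24,-0.04,-0.25,0,0,0],[-1,0.24,-0.04,-0.5,0,0,0],[-1,0.24,-0.04,-0.75,0,0,0],[-1,0.24,-0.04,-1,0,0,0],[-1,0.24,-0.04,-1,0,0,0]]]' |grep pos
python3 -m pendant '[[[-1,0,0,-0.25,0,0,0],[-1,0,0,-0.5,0,0,0],[-1,0,0,-0.75,0,0,0],[-1,0,0,-0.75,0,0,0],[-1,0,0,-0.75,0,0,0]]]'
```

```text
front x 554.6 y 103.5 yaw -0.90 deg; y 49.5..157.4 
 front x 561.5 y -30.1 yaw -2.41 deg; y -84.5..24.4
tool_pos: [578.5, 102.2, 133.8]
time: 29.58
tool_pos: [583.4, 105.2, 29.2]
tool_rot: [[-0.963, 0.269, 0.002], [0.269, 0.963, -0.0], [-0.002, 0.0, -1.0]]
force: [-0.1, 0.5, 0.8]
grip_width: -0.1
finger_force: 0.0
```

```bash

python3 -m pendant '[[[-1,0,0,-0.1,0,0,0],[-1,0,0,-0.1,0,0,0],[-1,0,0,-0.13,0,0,0],[-1,0,0,-0.13,0,0,0]]]'|grep -E "pos|force"
python3 -m pendant '[[[-1,0,0,-0.02,0,0,0],[-1,0,0,-0.02,0,0,0],[-1,0,0,-0.02,0,0,0]]]'|grep -E "pos|force"
python3 -m pendant '[[[-1,0,0,-0.01,0,0,0],[-1,0,0,-0.01,0,0,0],[-1,0,0,-0.01,0,0,0]]]'|grep -E "pos|force"
```

```text
tool_pos: [585.3, 105.6, 11.4]
force: [0.5, 0.3, 2.4]
finger_force: 1.1
tool_pos: [585.4, 105.6, 11.2]
force: [-5.6, -2.7, 25.4]
finger_force: 12.5
tool_pos: [585.5, 105.6, 11.1]
force: [-8.7, -3.8, 35.5]
finger_force: 18.0
```

```bash

python3 -m pendant '[[[-1,0,0,0.012,0,0,0],[-1,-0.04,0,0.012,0,0,0],[-1,-0.1,0,0.012,0,0,0],[-1,-0.17,0,0.012,0,0,0],[-1,-0.24,0,0.012,0,0,0],[-1,-0.3,0,0.012,0,0,0],[-1,-0.3,0,0.012,0,0,0]]]'|grep -E "pos|force"
python3 -m pendant '[[[-1,-0.06,0,0,0,0,0],[-1,-0.13,0,0,0,0,0],[-1,-0.2,0,0,0,0,0],[-1,-0.26,0,0,0,0,0],[-1,-0.3,0,0,0,0,0],[-1,-0.3,0,0,0,0,0]]]'|grep -E "pos|force"
```

```text
tool_pos: [543.6, 107.5, 11.2]
force: [2.0, -0.5, 17.4]
finger_force: 8.6
tool_pos: [500.0, 108.0, 11.2]
force: [3.3, -0.2, 20.9]
finger_force: 9.9
```

```bash
python3 - <<'E'
from m import *
f=grab_frame('wrist'); save(f,'w5')
E
```

```text
(no output)
```

View pics/w5.png

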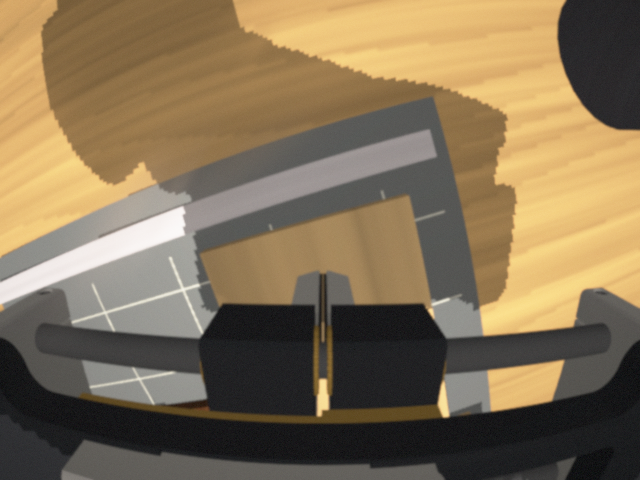

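The panel (310,240) follows the finger. Its front edge is parallel to the strip with a gap of roughly 17 mm. I'll drag the rest gently.

```bash

python3 -m pendant '[[[-1,-0.03,0,0,0,0,0],[-1,-0.06,0,0,0,0,0],[-1,-0.09,0,0,0,0,0],[-1,-0.1,0,0,0,0,0],[-1,-0.1,0,0,0,0,0]]]'|grep -E "pos|force"
python3 -m pendant '[[[-1,-0.01,0,0,0,0,0],[-1,-0.01,0,0,0,0,0],[-1,-0.02,0,0,0,0,0],[-1,-0.02,0,0,0,0,0]]]'|grep -E "pos|force"
python3 -m pendant '[[[-1,-0.01,0,0,0,0,0],[-1,-0.01,0,0,0,0,0],[-1,-0.02,0,0,0,0,0],[-1,-0.02,0,0,0,0,0]]]'|grep -E "pos|force"
```

```text
tool_pos: [487.0, 108.5, 11.2]
force: [7.8, 0.4, 18.4]
finger_force: 9.0
tool_pos: [485.0, 108.9, 11.2]
force: [10.1, 1.0, 15.6]
finger_force: 7.9
tool_pos: [482.7, 108.9, 11.2]
force: [10.5, 0.6, 15.0]
finger_force: 7.5
```

```bash

python3 -m pendant '[[[-1,0,0,0.15,0,0,0],[-1,0,0,0.3,0,0,0],[-1,0.2,-0.25,0.3,0,0,0],[-1,0.4,-0.5,0.3,0,0,0],[-1,0.6,-0.75,0.3,0,0,0],[-1,0.7,-0.92,0.3,0,0,0],[-1,0.7,-0.92,0.3,0,0,0]]]'|grep -E "pos|force"
python3 -m pendant '[[[-1,0,0,-0.15,0,0,0],[-1,0,0,-0.25,0,0,0],[-1,0,0,-0.28,0,0,0],[-1,0,0,-0.28,0,0,0]]]'|grep -E "pos|force"
```

```text
tool_pos: [582.4, -41.8, 52.4]
force: [0.0, -0.7, -0.8]
finger_force: 0.0
tool_pos: [577.8, -33.7, 11.3]
force: [-1.9, -4.5, 11.1]
finger_force: 5.6
```

```bash
python3 - <<'E'
from m import *
f=grab_frame('top'); P=xyz(f); np.savez('t6.npz',**f)
try: print(panel(P,f['img'],(250,215,320,266),40))
except Exception as e: print(e)
E
```

```text
front x 458.4 y 107.3 yaw -3.31 deg; y 52.0..162.6
```

```bash

python3 -m pendant '[[[-1,0,0,-0.007,0,0,0],[-1,-0.04,0,-0.007,0,0,0],[-1,-0.1,0,-0.007,0,0,0],[-1,-0.17,0,-0.007,0,0,0],[-1,-0.24,-0.01,-0.007,0,0,0],[-1,-0.3,-0.01,-0.007,0,0,0],[-1,-0.3,-0.01,-0.007,0,0,0]]]'|grep -E "pos|force"
python3 -m pendant '[[[-1,-0.06,0,0,0,0,0],[-1,-0.13,0,0,0,0,0],[-1,-0.2,0,0,0,0,0],[-1,-0.26,0,0,0,0,0],[-1,-0.29,-0.01,0,0,0,0],[-1,-0.29,-0.01,0,0,0,0]]]'|grep -E "pos|force"
python3 -m pendant '[[[-1,-0.03,0,0,0,0,0],[-1,-0.06,0,0,0,0,0],[-1,-0.09,0,0,0,0,0],[-1,-0.1,0,0,0,0,0],[-1,-0.1,0,0,0,0,0]]]'|grep -E "pos|force"
python3 -m pendant '[[[-1,-0.01,0,0,0,0,0],[-1,-0.01,0,0,0,0,0],[-1,-0.02,0,0,0,0,0],[-1,-0.02,0,0,0,0,0]]]'|grep -E "pos|force"
```

```text
tool_pos: [534.9, -32.3, 11.3]
force: [0.0, 1.2, 12.7]
finger_force: 6.7
tool_pos: [492.5, -33.3, 11.2]
force: [1.9, 2.1, 14.7]
finger_force: 7.4
tool_pos: [478.9, -33.5, 11.2]
force: [4.3, 0.1, 13.6]
finger_force: 6.9
tool_pos: [476.5, -33.5, 11.2]
force: [5.0, 0.0, 13.1]
finger_force: 6.4
```

```bash

python3 -m pendant '[[[-1,-0.01,0,0,0,0,0],[-1,-0.02,0,0,0,0,0],[-1,-0.03,0,0,0,0,0],[-1,-0.04,0,0,0,0,0],[-1,-0.04,0,0,0,0,0]]]'|grep -E "pos|force"
python3 -m pendant '[[[-1,0,0,0.2,0,0,0],[-1,0,0,0.4,0,0,0],[-1,0.2,-0.2,0.7,0,0,0],[-0.3,0.5,-0.5,1,0,0,0],[-0.3,0.7,-0.7,1,0,0,0],[-0.3,1,-0.8,1,0,0,0],[-0.3,1,-0.8,1,0,0,0]]]'|grep -E "pos|force"
python3 - <<'E'
from m import *
f=grab_frame('top'); P=xyz(f); np.savez('t7.npz',**f); save(f,'t7',(220,130,400,290),4)
E
```

```text
tool_pos: [471.6, -33.0, 11.3]
force: [6.8, 1.6, 10.3]
finger_force: 5.3
tool_pos: [606.5, -151.0, 158.1]
force: [1.5, 0.2, -0.0]
finger_force: 0.0
```

View pics/t7.png

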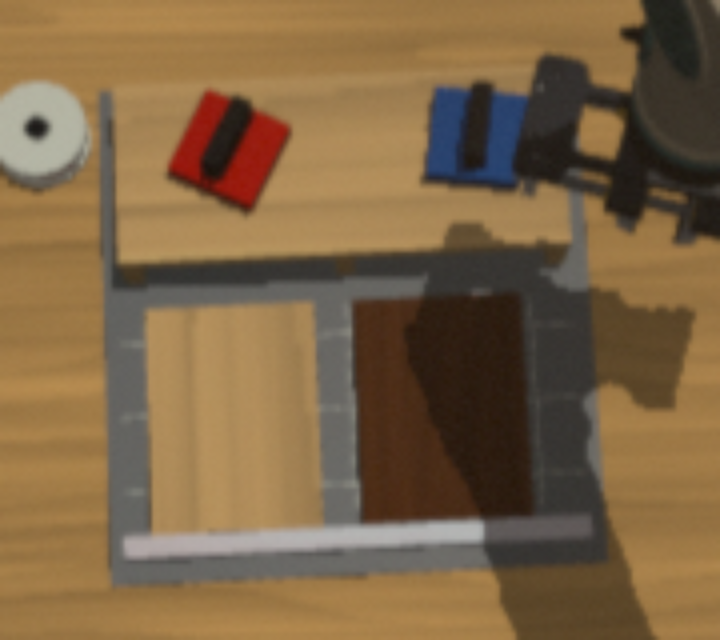

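Both panels (235,415) and (445,400) lie at the strip (360,537). I'll measure the gaps.

```bash
python3 - <<'E'
from m import *
f=dict(np.load('t7.npz')); P=xyz(f); im=f['img'].astype(int)
r,b=im[...,0],im[...,2]
o=np.array([453.2,29.4]); a=np.radians(1.35); R=np.array([[np.cos(a),-np.sin(a)],[np.sin(a),np.cos(a)]])
for nm,w,t in(('a',(252,200,304,268),40),('b',(305,198,356,268),8)):
    x0,y0,x1,y1=w; Q=P[y0:y1,x0:x1]; m=((r-b)[y0:y1,x0:x1]>t)&(Q[...,2]>4)&(Q[...,2]<20)
    c=max(cv2.findContours(m.astype(np.uint8),0,1)[0],key=cv2.contourArea)[:,0]
    p=(Q[c[:,1],c[:,0],:2]-o)@R
    rc=cv2.minAreaRect(p.astype(np.float32)); print(nm,rc,'\n x',np.round([p[:,0].min(),p[:,0].max(),p[:,1].min(),p[:,1].max()],1), 'area',cv2.contourArea(c))
    mid=(p[:,1].min()+p[:,1].max())/2; q=p[abs(p[:,1]-mid)<40]
    for s,l in((q[:,0]<40,'front'),(q[:,0]>110,'back')):
        k=np.polyfit(q[s][:,1],q[s][:,0],1); print(l,'x mid %.1f slope %.2f deg'%(np.polyval(k,mid),np.degrees(np.arctan(k[0]))))
print(np.round(P[250,277],1),np.round(P[250,330],1))
E
```

```text
a ((76.23607635498047, 77.39976501464844), (150.7699432373047, 110.85317993164062), 0.22549618780612946) 
 x [  0.7 151.6  21.8 132.9] area 2285.0
front x mid 2.6 slope 0.07 deg
back x mid 148.2 slope -0.63 deg
b ((77.0518569946289, -57.25083923339844), (156.8297882080078, 114.80358123779297), 0.1656661033630371) 
 x [-1.300e+00  1.556e+02 -1.148e+02  1.000e-01] area 2313.5
front x mid 2.3 slope 0.31 deg
back x mid 150.0 slope -1.83 deg
[485.1 111.    8.8] [482.1 -25.6  10.3]
```

Both panels are home and square: front edges are 2–3 mm from the strip, centres at about (527,108) and (530,-26). Next is the blue weight.

```bash

python3 -m pendant '[[[-0.3,0.2,0.2,0,0,0,0.1],[-0.3,0.4,0.4,0,0,0,0.19],[-0.3,0.58,0.6,0,0,0,0.19],[-0.3,0.58,0.66,0,0,0,0.19],[-0.3,0.58,0.66,0,0,0,0.19],[-0.3,0.58,0.66,0,0,0,0.19]]]'
python3 - <<'E'
from m import *
f=grab_frame('wrist'); save(f,'w6')
E
```

```text
time: 36.98
tool_pos: [691.7, -49.6, 156.1]
tool_rot: [[-0.993, 0.118, 0.003], [0.118, 0.993, -0.001], [-0.003, -0.0, -1.0]]
force: [0.3, -1.0, -1.0]
grip_width: 33.2
finger_force: 0.0
```

View pics/w6.png

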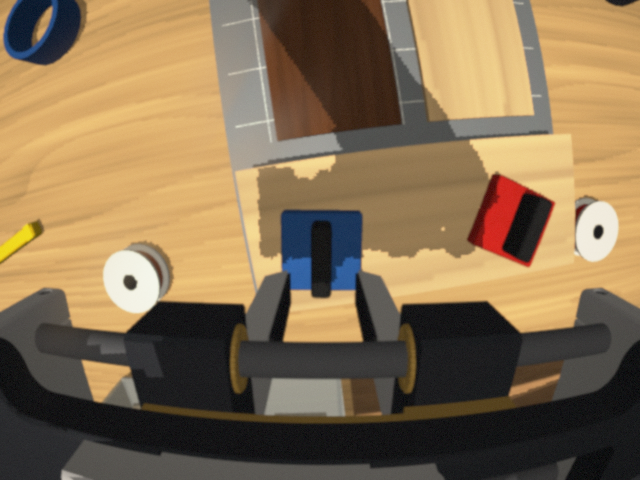

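The blue weight's bar (321,260) is centred and parallel between the fingers. I'll grip it and carry it to panel B.

```bash

python3 -m pendant '[[[-0.3,0.01,-0.01,-0.25,0,0,0],[-0.3,0.01,-0.01,-0.45,0,0,0],[-0.3,0.01,-0.01,-0.53,0,0,0],[-0.3,0.01,-0.01,-0.53,0,0,0],[-1,0.01,-0.01,-0.53,0,0,0],[-1,0.01,-0.01,-0.53,0,0,0],[-1,0.01,-0.01,-0.53,0,0,0],[-1,0.01,-0.01,-0.53,0,0,0]]]' 45
python3 -m pendant '[[[-1,0,0,0.05,0,0,0],[-1,0,0,0.15,0,0,0],[-1,0,0,0.25,0,0,0],[-1,0,0,0.25,0,0,0]]]'|grep -E "pos|force|grip"
python3 -m pendant '[[[-1,-0.12,0.02,0,0,0,0],[-1,-0.3,0.05,0,0,0,0],[-1,-0.5,0.08,0,0,0,0],[-1,-0.7,0.13,0,0,0,0],[-1,-0.9,0.17,0,0,0,0],[-1,-1,0.17,0,0,0,0],[-1,-1,0.17,0,0,0,0],[-1,-1,0.17,0,0,0,0]]]'|grep -E "pos|force|grip"
python3 -m pendant '[[[-1,-0.05,0,-0.05,0,0,0],[-1,-0.09,0,-0.15,0,0,0],[-1,-0.09,0,-0.3,0,0,0],[-1,-0.09,0,-0.4,0,0,0],[-1,-0.09,0,-0.45,0,0,0],[-1,-0.09,0,-0.47,0,0,0],[-1,-0.09,0,-0.47,0,0,0]]]'
```

```text
time: 37.7
tool_pos: [695.5, -51.7, 79.1]
tool_rot: [[-0.993, 0.121, 0.008], [0.121, 0.993, 0.001], [-0.008, 0.002, -1.0]]
force: [-0.2, 1.3, 3.1]
grip_width: 13.5
finger_force: 45.0
tool_pos: [696.5, -51.7, 118.8]
force: [0.9, -0.4, -4.3]
grip_width: 13.8
finger_force: 45.0
tool_pos: [544.2, -27.2, 115.1]
force: [0.9, -0.5, -4.4]
grip_width: 13.8
finger_force: 45.0
time: 39.28
tool_pos: [531.5, -26.6, 43.7]
tool_rot: [[-0.993, 0.122, 0.005], [0.122, 0.993, 0.001], [-0.005, 0.001, -1.0]]
force: [-0.4, 0.0, -4.2]
grip_width: 13.9
finger_force: 45.0
```

```bash

python3 -m pendant '[[[-1,0,0,-0.02,0,0,0],[-1,0,0,-0.03,0,0,0],[-1,0,0,-0.03,0,0,0],[-1,0,0,-0.03,0,0,0]]]'|grep -E "pos|force|grip"
python3 -m pendant '[[[-1,0,0,-0.01,0,0,0],[-1,0,0,-0.01,0,0,0],[-1,0,0,-0.01,0,0,0]]]'|grep -E "pos|force|grip"
```

```text
tool_pos: [531.0, -26.9, 39.8]
force: [-0.5, 0.6, -3.6]
grip_width: 13.8
finger_force: 45.0
tool_pos: [531.0, -26.8, 38.1]
force: [-0.2, -0.6, -3.8]
grip_width: 13.8
finger_force: 45.0
```

```bash

python3 -m pendant '[[[-1,0,0,-0.01,0,0,0],[-1,0,0,-0.01,0,0,0],[-1,0,0,-0.01,0,0,0]]]'|grep -E "pos|force|grip"
python3 -m pendant '[[[-0.3,0,0,0,0,0,0],[-0.3,0,0,0,0,0,0],[-0.3,0,0,0,0,0,0],[-0.3,0,0,0.2,0,0,0],[-0.3,0,0,0.4,0,0,0],[-0.3,0,0,0.65,0,0,0],[-0.3,0,0,0.9,0,0,0],[-0.3,0,0,0.9,0,0,0]]]'|grep -E "pos|force|grip"
python3 - <<'E'
from m import *
f=grab_frame('scene'); P=xyz(f); np.savez('s5.npz',**f); im=f['img'].astype(int)
print('red',rect(P,(270,285,305,320),85,110))
f=grab_frame('top'); P=xyz(f); print('red',rect(P,(255,145,300,190),85,110))
E
```

```text
tool_pos: [531.0, -26.8, 38.0]
force: [-4.1, -1.1, 11.4]
grip_width: 13.6
finger_force: 45.0
tool_pos: [534.7, -25.1, 177.6]
force: [1.7, 1.0, 0.5]
grip_width: 33.3
finger_force: 0.0
red (array([692. , 106.7]), array([19.3, 47.4]), -24.9, 'z', 97.5, 98)
red (array([687.7, 105.8]), array([15.2, 49.1]), -26.3, 'z', 98.2, 127)
```

```bash

python3 -m pendant '[[[-0.3,0.2,0.2,0,0,0,-0.14],[-0.3,0.4,0.4,0,0,0,-0.28],[-0.3,0.6,0.6,0,0,0,-0.42],[-0.3,0.8,0.8,0,0,0,-0.42],[-0.3,1,0.89,0,0,0,-0.42],[-0.3,1,0.89,0,0,0,-0.42],[-0.3,1,0.89,0,0,0,-0.42]]]'
python3 - <<'E'
from m import *
f=grab_frame('wrist'); save(f,'w7')
E
```

```text
time: 41.47
tool_pos: [680.2, 108.1, 168.5]
tool_rot: [[-0.901, 0.435, 0.001], [0.435, 0.901, -0.001], [-0.001, -0.001, -1.0]]
force: [-0.8, -0.7, 0.3]
grip_width: 33.1
finger_force: 0.0
```

View pics/w7.png

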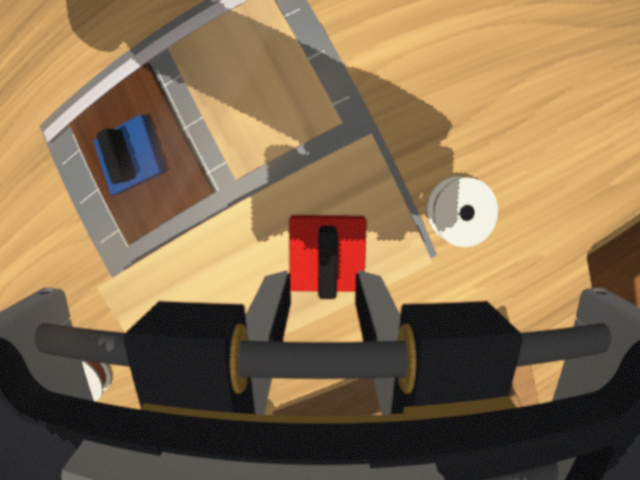

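Blue stands on panel B (130,152), and the red weight's bar (327,262) is aligned. My picture count is now 17, which is over the 14 allowed, so from here I'll work from numbers only.

```bash

python3 -m pendant '[[[-0.3,0.04,-0.015,-0.25,0,0,0],[-0.3,0.04,-0.015,-0.45,0,0,0],[-0.3,0.04,-0.015,-0.61,0,0,0],[-0.3,0.04,-0.015,-0.61,0,0,0],[-1,0.04,-0.015,-0.61,0,0,0],[-1,0.04,-0.015,-0.61,0,0,0],[-1,0.04,-0.015,-0.61,0,0,0],[-1,0.04,-0.015,-0.61,0,0,0]]]' 45
python3 -m pendant '[[[-1,0,0,0.05,0,0,0],[-1,0,0,0.15,0,0,0],[-1,0,0,0.25,0,0,0],[-1,0,0,0.25,0,0,0]]]'|grep -E "pos|force|grip"
python3 -m pendant '[[[-1,-0.12,0,0,0,0,0],[-1,-0.3,0,0,0,0,0],[-1,-0.5,0,0,0,0,0],[-1,-0.7,0,0,0,0,0],[-1,-0.9,0.02,0,0,0,0],[-1,-1,0.02,0,0,0,0],[-1,-1,0.02,0,0,0,0],[-1,-1,0.02,0,0,0,0]]]'|grep -E "pos|force|grip"
python3 -m pendant '[[[-1,-0.05,0,-0.05,0,0,0],[-1,-0.07,0,-0.15,0,0,0],[-1,-0.07,0,-0.3,0,0,0],[-1,-0.07,0,-0.4,0,0,0],[-1,-0.07,0,-0.45,0,0,0],[-1,-0.07,0,-0.47,0,0,0],[-1,-0.07,0,-0.47,0,0,0]]]'
```

```text
time: 42.18
tool_pos: [687.8, 105.4, 82.1]
tool_rot: [[-0.9, 0.436, 0.008], [0.436, 0.9, 0.001], [-0.007, 0.004, -1.0]]
force: [0.2, 1.8, 1.2]
grip_width: 13.7
finger_force: 45.0
tool_pos: [688.9, 105.4, 122.0]
force: [1.2, 1.2, -3.5]
grip_width: 13.8
finger_force: 45.0
tool_pos: [536.8, 107.3, 118.2]
force: [-0.2, -0.4, -4.1]
grip_width: 13.5
finger_force: 45.0
time: 43.77
tool_pos: [526.9, 107.6, 46.6]
tool_rot: [[-0.9, 0.437, 0.005], [0.437, 0.9, -0.001], [-0.004, 0.001, -1.0]]
force: [-0.0, -0.4, -3.8]
grip_width: 13.8
finger_force: 45.0
```

```bash

python3 -m pendant '[[[-1,0,0,-0.02,0,0,0],[-1,0,0,-0.035,0,0,0],[-1,0,0,-0.035,0,0,0],[-1,0,0,-0.035,0,0,0]]]'|grep -E "pos|force|grip"
python3 -m pendant '[[[-1,0,0,-0.01,0,0,0],[-1,0,0,-0.01,0,0,0],[-1,0,0,-0.01,0,0,0]]]'|grep -E "pos|force|grip"
```

```text
tool_pos: [526.5, 107.4, 42.0]
force: [-0.5, 0.5, -3.7]
grip_width: 14.1
finger_force: 45.0
tool_pos: [526.6, 107.6, 40.9]
force: [-1.6, -0.6, 4.8]
grip_width: 13.9
finger_force: 45.0
```

Contact is felt (the force went from -3.7 to +4.8 N). I'll release, clear off to the right, and verify everything by measurement.

```bash

python3 -m pendant '[[[-0.3,0,0,0,0,0,0],[-0.3,0,0,0,0,0,0],[-0.3,0,0,0,0,0,0],[-0.3,0,0,0.2,0,0,0],[-0.3,0,0,0.4,0,0,0],[-0.3,0,0,0.65,0,0,0],[-0.3,0,0,0.9,0,0,0],[-0.3,0,0,1,0,0,0]]]'|grep -E "pos|force|grip"
python3 -m pendant '[[[-0.3,0,-0.25,0.2,0,0,0],[-0.3,0,-0.5,0.4,0,0,0],[-0.3,0,-0.75,0.4,0,0,0],[-0.3,0,-1,0.4,0,0,0],[-0.3,0,-1,0.4,0,0,0]]]'|grep -E "pos"
python3 -m pendant '[[[-0.3,0,-0.25,0,0,0,0],[-0.3,0,-0.5,0,0,0,0],[-0.3,0,-0.75,0,0,0,0],[-0.3,0,-1,0,0,0,0],[-0.3,0,-1,0,0,0,0]]]'|grep -E "pos"
python3 -m pendant '[[[-0.3,0,-0.25,0,0,0,0],[-0.3,0,-0.5,0,0,0,0],[-0.3,0,-0.75,0,0,0,0],[-0.3,0,-1,0,0,0,0],[-0.3,0,-1,0,0,0,0]]]'|grep -E "pos"
python3 - <<'E'
from m import *
f=grab_frame('top'); P=xyz(f); np.savez('t8.npz',**f); im=f['img'].astype(int); r,g,b=im[...,0],im[...,1],im[...,2]
o=np.array([453.2,29.4]); a=np.radians(1.35); R=np.array([[np.cos(a),-np.sin(a)],[np.sin(a),np.cos(a)]])
S=P.copy(); S[...,:2]=(P[...,:2]-o)@R
for nm,w,t in(('a',(252,198,304,268),40),('b',(305,196,356,268),8)):
    print(nm,'panel',rect(S,w,5,14.5,(r-b>t)),'bar',rect(S,w,50,75),'slab',rect(S,w,20,40))
hsv=cv2.cvtColor(f['img'],cv2.COLOR_RGB2HSV); w=P[...,2]>97; reg=np.zeros_like(w); reg[240:320,140:230]=1
for n,m in dict(red=((hsv[...,0]<6)|(hsv[...,0]>172))&(hsv[...,1]>150),green=(abs(hsv[...,0].astype(int)-62)<15)&(hsv[...,1]>120),blue=(abs(hsv[...,0].astype(int)-110)<12)&(hsv[...,1]>130),black=(hsv[...,2]<50)).items():
    m=m&w&reg; print(n,m.sum(),np.round(P[m].mean(0),0) if m.any() else None, np.round(P[m].max(0),0) if m.any() else None)
print('tape',rect(P,(425,240,475,295),30,60),'glue',rect(P,(85,215,130,260),40,80),'sp',rect(P,(210,145,248,180),20,40),rect(P,(390,145,428,180),20,40),'pl',rect(P,(115,260,160,345),4,40))
E
```

```text
tool_pos: [528.1, 109.0, 194.5]
force: [0.7, 0.2, -1.0]
grip_width: 33.1
finger_force: 0.0
tool_pos: [526.3, -52.8, 249.7]
tool_pos: [525.0, -202.2, 248.5]
tool_pos: [524.1, -352.3, 248.2]
a panel (array([76.6, 77.3]), array([151. , 110.6]), -1.5, 'z', 10.1, 1540) bar (array([75. , 74.6]), array([14.5, 49.3]), -27.9, 'z', 57.1, 115) slab (array([74.9, 74.8]), array([60.6, 60.6]), 67.1, 'z', 28.1, 416)
b panel (array([ 76.6, -59.1]), array([113., 154.]), -0.6, 'z', 10.3, 1540) bar (array([ 74.3, -58.7]), array([13.7, 49.4]), -7.8, 'z', 57.9, 109) slab (array([ 75.2, -58.9]), array([59.9, 62.1]), 83.3, 'z', 28.4, 437)
red 65 [384. 365. 143.] [407. 378. 156.]
green 106 [400. 351. 139.] [420. 367. 155.]
blue 110 [371. 341. 152.] [ 425.  362. 1468.]
black 174 [408. 336. 155.] [ 453.  370. 1468.]
tape (array([ 426.5, -320.3]), array([82.3, 84.1]), 122.6, 'z', 43.0, 380) glue (array([517.9, 540.4]), array([55.7, 55.4]), 63.0, 'z', 58.9, 431) sp (array([718.5, 234.3]), array([65.1, 61.9]), 55.7, 'z', 27.5, 447) (array([ 713.3, -240.8]), array([61.9, 63. ]), -30.8, 'z', 27.6, 453) pl (array([358. , 459.8]), array([ 70.8, 170.4]), 1.9, 'z', 11.6, 685)
```

All the measurements check out. I'm handing the job in.

```bash
python3 -c "
from h import *
print(ctrl.hand_in())"
```

```text
the job is handed in; nothing more can be done
None
```

The job is handed in with no verdict returned; by my final measurements both panels are square within 2 mm of the strip, each with an upright weight within 3 mm of its middle, all four markers (red, blue, green, black) stand in the cup, and the tape, glue, reels and red pliers had not moved (the yellow pliers I did not re-measure), but I viewed 17 pictures, over the limit of 14.

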